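# Line up the shaft flat and tighten the sieve tumbler's setscrew

### The arm

A 6-joint arm with a two-finger parallel gripper is mounted at the origin on the work surface. World frame = base frame: x ahead of the robot, y to its left, z up, the work surface at z = 0. Lengths are in m, angles in degrees, forces in N, time in s.
With the tool pointing down it reaches from about 0.25 to 0.725 m from the base axis. Payload 9.7 kg.
Tool frame: the origin (TCP) lies at the very end of the fingers, on their centre line; the grasp point (between the pads) lies 19 mm behind it; z points along the fingers, y is the direction in which the jaws open and shut (so a half turn about z gives the same grasp; the last joint's range is limited). The gripper opens to 85 mm and grips with 20 to 120 N. Pads are 22 mm wide; open, the fingers measure 114 mm over their backs; the gripper's body (76 mm by 85 mm) begins 54 mm behind the grasp point. The pads swing forward as they close: fully open they stand 13 mm farther back than shut.
Start: joints at [-73.625, 4.979, 10.078, 95.1, 0, 90], TCP at [0.155, -0.528, 0.207] pointing down, gripper open.
Joint ranges: [-179.16, 179.16], [-48.56, 103.87], [-65.8, 70.77], [-126.05, 130.52], [-82.76, 87.17], [-180, 180]. Speed limits (degrees/s): [127.2, 127.2, 147.25, 180, 180, 180].

### API

Orientations are given as [roll, pitch, yaw] about the fixed x, y, z axes, in that order (R = Rz(yaw) Ry(pitch) Rx(roll)).
In Python, from workcell import bot gives the robot as it stands. The module is installed in compiled form; this text tells all that it offers.
- The arm moves only by the tool step_arm, never from a script. Its arguments are lists of equal length, an entry for each row: "dr": the turn, a rotation vector about the tool's x, y, z in rad, a list of three; "xyz": the shift along the tool's x, y, z in units of 40 mm (1.0 is 40 mm), a list of three; "gripper": the opening, from 0 (shut) to 1 (fully open). In form: {"dr": [[wx, wy, wz], ...], "xyz": [[x, y, z], ...], "gripper": [gripper, ...]}. A call has exactly 8 rows; each row is the pose to reach, as a shift and turn from the pose commanded when the call began, along the tool's axes at that moment; what a row does not reach only later rows make up. A row lasts 1/10 s, in which the tool goes at most 50 mm and 8.59 degrees, less where a joint would pass 70% of its speed; a pose out of reach is approached as far as the arm can. A call with a gripper value outside its range is refused whole. The fingers move at their own pace and stop on an object; "squeeze" is the grip in N (left out, the last holds). Time passes only in rows, so rows that repeat a pose let the fingers close, or fill a call up. It gives the time, the measured TCP pose, the force and the opening at its end, in the units of the state.
- bot.get_obs(): the state, without advancing time (a new reading comes with each control period).
- bot.camera(name): name is "side" or "top"; returns a dict with "image" (384x512x3 uint8, red, green, blue), "camera_matrix" (3x3 intrinsics, pixels), "R" (3x3) and "t" (3): a world point X has camera coordinates R X + t. Camera axes: x right, y down, z forward; pixel columns grow to the right and rows downward; lengths in m; the calibration is good to about 2 mm. A picture is of the moment at which its call begins. There is no depth.
- bot.job_done(): hands the job in, once; it reports no verdict.
Trained networks look in a picture, given as the dict that the camera call returned (one of the last four; its "shot" number tells which), for a name from the list of things; names that differ only in an ending like _2 or _b are one class to them, and where a whole thing is asked for, a point or a joint stands for the part that bears it (a point fixed in the world has none). Each returns a list of dicts, best first, with "p" (0 to 1); they miss things now and then, are a little off and sometimes report something else, mostly with a low value. They report only what shows in the picture. A call takes as long as a camera call. They do not tell look-alikes from the thing itself.
- bot.regions_of(picture, thing): "region" (384x512 bool, what is visible of it) and "box" ([centre column, centre row, width, height] in pixels, round what is visible of it).
The state is a dict: "time": time; "q": joint angles; "qd": joint speeds; "joint_efforts": joint torques, N m; "ee_pos": TCP position; "tcp_rot": TCP orientation; "wrist_force": force on the tool from outside, world axes, zero at the start; "torque": the same for the moment, N m; "opening": finger opening in m.
Only numpy, scipy, OpenCV 4.12 (cv2) and the standard library are available. Lean on these libraries where they do the work, as an engineer would, in place of code of your own. Each camera call takes 0.05 s, during which the arm holds its last target.

### The job

The sieve tumbler's drum slips because its setscrew is loose. Turn the crank until the flat on the shaft faces straight up at the setscrew and leave it there, and only then take the red hex key from the wooden stand and tighten the setscrew clockwise with it as far as it goes, so that its yellow dot comes to the red line on the hub. Finish by putting the red key back upright in its free hole in the stand, pushed fully down, and leave the blue key and everything else on the bench where it is.

Things in the scene. Friction and masses are not known exactly. Their poses are not given: they have to be found in the camera images.
- tumbler: hand-cranked sieve tumbler fixed to the bench; white base 130 x 215 mm. Origin on the bench below the shaft; z up; its y runs along the level shaft, whose axis is 100 mm above the bench. Along its y: drum -147 to -60 mm, aluminium hub with setscrew boss (39 mm wide, top at 140 mm) at -35, bare shaft with the flat -15 to 25, grey pillar 25 to 50, blue crank arm 69 to 83, handle 83 to 159.
- shaft (a joint): shaft angle (rad). 0: the flat (yellow stripe) faces straight up at the setscrew and the crank arm, which points the same way as the flat, is straight up. Positive: crank leans to the tumbler's own -x (towards the robot); 1.57: level. Range -0.7 to 2.6, starts between 0.7 and 2.3, stays where it is left; about 4 N at the handle turns it.
- crank_handle (a point): centre of the orange crank handle, a sleeve 18 mm in diameter and 76 mm long, parallel to the shaft and spinning freely on its pin; 60 mm from the shaft axis, at the tumbler's y = 122 mm. This frame's z points from the shaft axis to the handle (as does the flat's outward normal), y along the shaft.
- screw (a joint): setscrew angle (rad), growing clockwise seen from above. Starts between 0 and 1.0 (loose); the stop (fully tight, yellow dot at the red line on the -x side of the boss) is at 2.3. Takes about 0.05 Nm; forcing it past the stop makes the key slip.
- screw_mouth (a point): centre of the mouth of the setscrew's hexagon socket, 140 mm above the bench, opening upwards: 15 mm across flats, 17.5 mm deep. The frame turns with the screw; its x is normal to one of the socket's flats, its z is up.
- screw_rim (a point): a point on the rim of the setscrew, 12 mm from its centre; it only shows the rotation of the screw.
- key_center (a point): centre of the red square grip of the hex key (26 x 26 x 44 mm high, sides normal to this frame's x and y, z up along the key). The steel hexagon bar, 14 mm across flats (two flats normal to x), reaches from 40 to 90 mm below this point, the last 4 mm reduced to 11 mm across flats. A 31 mm round flange, 4 mm thick, has its underside 40 mm below this point. 120 g.
- key_tip (a point): centre of the lower end of the red key's bar, 90 mm below key_center along the key.
- stand: wooden key stand fixed to the bench, 75 (x) x 145 (y) x 55 mm high, origin at the centre of its underside. Two upright round holes, 21 mm wide, 53 mm deep, at its own y = -34 and +34 mm: one holds the red key, the other the blue one. A key is fully in when its flange rests on the top (key_center 95 mm above the bench); any yaw will do.
- drum_top (a point): highest point of the grey slotted drum with blue rims (123 mm in diameter, 87 mm long), 162 mm above the bench; the grey bearing pillar beyond the hub is 50 mm wide along x and 120 mm high
- spare_center (a point): bystander: centre of the blue square grip (26 x 26 x 44 mm) of a smaller, 8 mm hex key standing in the stand's other hole. It does not fit.
- jar: bystander: amber sample jar, 54 mm diameter, 85 mm high, origin at its underside, standing beyond the crank's outer end
- beaker: bystander: white beaker, 64 mm diameter, 80 mm high, origin at its underside, beyond the tumbler
- bottle: bystander: white bottle with a blue cap, 60 mm diameter, 150 mm high, origin at its underside, beyond the tumbler
- cap: bystander: blue bottle cap, 32 mm diameter, 15 mm high, lying near the robot
- band: bystander: blue plastic band, 52 mm diameter, 10 mm high, lying flat near the robot
- flower: bystander: red plastic flower pick, 82 mm long, 10 mm high, lying near the robot; origin at the flower's centre
- weight: bystander: brass weight, 40 mm diameter, 45 mm high, origin at its underside, between tumbler and stand
There are look-alikes about, which are no part of the job. What is shaped like the stand but orange or purple is not meant.

How it is judged (in metres and radians):
On the way, in this order (a step that is already met when the one before it is completed fails the run):
1. the flat faces the setscrew (shaft within 0.15 rad of straight up), key still in the stand (value of joint shaft between -0.15 and 0.15 rad and z of key_center in the frame of stand below 0.1 m and angle between key_center's own z axis and vertical below 0.17 rad and x of key_center in the frame of stand between -0.012 and 0.012 m and y of key_center in the frame of stand between -0.046 and 0.046 m), for 0.3 s.
2. the red key is in the screw's socket and has turned the screw tight (value of joint shaft between -0.15 and 0.15 rad and value of joint screw above 2.1 rad and horizontal distance between key_tip and screw_mouth below 0.006 m and z of key_tip in the frame of screw_mouth below -0.008 m), for 0.1 s.
At the end, for the whole second after the job is handed in: the shaft is within 0.15 rad of flat-up, the screw is within 0.2 rad of its stop, and the red key stands upright (within 0.17 rad) in its hole of the stand, its flange within 5 mm of the top (all of step 1 and value of joint screw above 2.1 rad); the robot touches nothing.
It fails at once if the screw was turned (more than about 0.5 rad) while the flat was not facing it (distance of screw_rim from where it was at the start of the episode above 0.006 m and (value of joint shaft above 0.2 rad or value of joint shaft below -0.2 rad)).
It fails at once if a bystander was moved more than 3 cm (distance of any of jar, beaker, bottle, cap, band, flower, weight from where it was at the start of the episode above 0.03 m).
It fails at once if the blue key was taken out of the stand (distance of spare_center from where it was at the start of the episode above 0.03 m).
It also fails if it takes over 69 s, if anything falls off the work surface, if the arm or the gripper's body presses on something with over 40 N, if the wrist force passes 120 N, or if a joint passes its speed limit or range.

## Working session

There is one attempt and no reset: what is moved stays moved. The work goes in short steps, Python scripts to look and compute and a tool call to move; the robot and the scene stay as the last step left them, time stands still between calls to the robot, and variables do not carry over. Pictures are saved under pics/ and viewed, and the job is handed in when it is done.

Besides the shell and the picture viewer there is one more tool, called after "Emit:" as name(argument=value, ...) on one line, values as JSON. step_arm: Moves the arm, as the interface text tells. Its arguments: {"type":"object","properties":{"dr":{"type":"array"},"xyz":{"type":"array"},"gripper":{"type":"array"},"squeeze":{"type":"number"}},"required":["dr","xyz","gripper"]}

```bash
mkdir -p pics; ls
cat > h.py <<'E'
import numpy as np, cv2
from workcell import bot
def shot(name,fn,scale=1.5):
    p=bot.camera(name); im=cv2.cvtColor(p["image"],cv2.COLOR_RGB2BGR)
    cv2.imwrite("pics/"+fn,cv2.resize(im,None,fx=scale,fy=scale,interpolation=cv2.INTER_CUBIC)); return p
def crop(p,fn,c,r,w,h,s):
    im=cv2.cvtColor(p["image"],cv2.COLOR_RGB2BGR)
    cv2.imwrite("pics/"+fn,cv2.resize(im[max(r,0):r+h,max(c,0):c+w],None,fx=s,fy=s,interpolation=cv2.INTER_CUBIC))
def ray(p,u,v):
    K,R,t=[np.array(p[k]) for k in("camera_matrix","R","t")]
    t=t.reshape(3)
    d=R.T@np.linalg.solve(K,[u,v,1.]); return -R.T@t,d
def atz(p,u,v,z):
    o,d=ray(p,u,v); return o+d*(z-o[2])/d[2]
def tri(p1,uv1,p2,uv2):
    o1,d1=ray(p1,*uv1);o2,d2=ray(p2,*uv2)
    A=np.stack([d1,-d2],1);s=np.linalg.lstsq(A,o2-o1,rcond=None)[0]
    a=o1+s[0]*d1;b=o2+s[1]*d2
    return (a+b)/2,np.linalg.norm(a-b)
def proj(p,X):
    c=np.array(p["R"])@np.array(X)+np.array(p["t"]).reshape(3);q=np.array(p["camera_matrix"])@c;return q[:2]/q[2]
E
python3 - <<'E'
from h import *
np.set_printoptions(precision=4,suppress=True)
o=bot.get_obs();print(o)
s=shot("side","s0.png");t=shot("top","t0.png")
for p in(s,t): print(ray(p,256,192),p["camera_matrix"][0])
for n in["tumbler","stand","key_center","spare_center","crank_handle","screw","drum_top","jar","beaker","bottle","cap","band","flower","weight"]:
  for p,l in((s,"s"),(t,"t")):
    print(n,l,[(round(x["p"],2),np.round(x["box"],1).tolist()) for x in bot.regions_of(p,n)[:4]])
E
```

```text
pics
{'time': 0.0, 'q': array([-73.6254,   5.0121,  10.0323,  95.0992,   0.0003,  90.0023]), 'qd': array([-0.0901, -0.0043, -0.0953,  0.0404, -0.0301,  0.0287]), 'joint_efforts': array([ -0.0008, -52.0384,  46.4807,   0.0163,   0.    ,  -0.    ]), 'ee_pos': array([ 0.155 , -0.5274,  0.2067]), 'tcp_rot': array([-179.9211,   -0.0003,   16.3723]), 'wrist_force': array([-0.0974,  0.116 , -0.5948]), 'torque': array([-0.0384, -0.0144,  0.0059]), 'opening': 0.08527729506781846}
(array([ 0.4634, -0.9437,  0.702 ]), array([ 0.0234,  0.8419, -0.5391])) [376.2091   0.     254.3619]
(array([ 0.3101, -0.0335,  1.1311]), array([ 0.1869,  0.0021, -0.9824])) [386.0583   0.     255.6105]
tumbler s [(0.75, [271.2, 192.3, 52.9, 68.2])]
tumbler t [(0.94, [205.9, 189.5, 115.5, 59.6]), (0.6, [302.1, 249.9, 14.3, 23.9])]
stand s [(0.8, [243.6, 300.1, 60.3, 59.7]), (0.8, [156.9, 283.1, 63.9, 63.3]), (0.7, [325.8, 289.1, 41.9, 66.8])]
stand t [(0.71, [377.8, 220.3, 21.8, 14.0]), (0.61, [350.0, 293.6, 61.4, 54.1]), (0.57, [361.6, 216.2, 59.1, 51.0])]
key_center s [(0.89, [235.6, 288.4, 17.4, 26.8])]
key_cente
[... 502 characters left out ...]
7, 25.2]), (0.24, [317.6, 211.7, 18.5, 46.6])]
jar t [(0.71, [125.7, 154.2, 29.6, 25.4])]
beaker s [(0.74, [272.2, 192.8, 52.6, 71.0]), (0.62, [243.6, 297.1, 64.5, 65.1])]
beaker t [(0.82, [188.9, 124.2, 26.4, 24.6])]
bottle s [(0.57, [316.2, 213.1, 23.2, 48.5]), (0.34, [324.6, 178.4, 17.4, 23.1])]
bottle t [(0.62, [272.9, 143.9, 21.9, 31.2])]
cap s [(0.4, [225.0, 191.0, 10.2, 8.0])]
cap t []
band s [(0.67, [221.8, 223.8, 12.6, 10.5])]
band t [(0.23, [215.8, 175.8, 7.3, 12.7])]
flower s [(0.59, [207.9, 254.8, 25.5, 9.7])]
flower t [(0.63, [272.5, 143.9, 23.7, 28.7]), (0.48, [303.4, 247.2, 10.3, 13.2])]
weight s [(0.8, [278.3, 230.5, 12.2, 17.0])]
weight t [(0.45, [275.8, 183.5, 11.9, 19.8])]
```

View pics/s0.png

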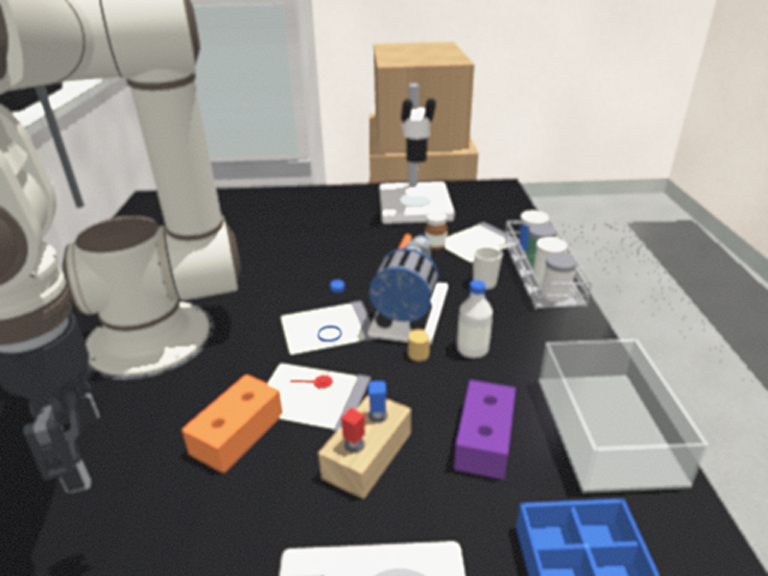

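View pics/t0.png

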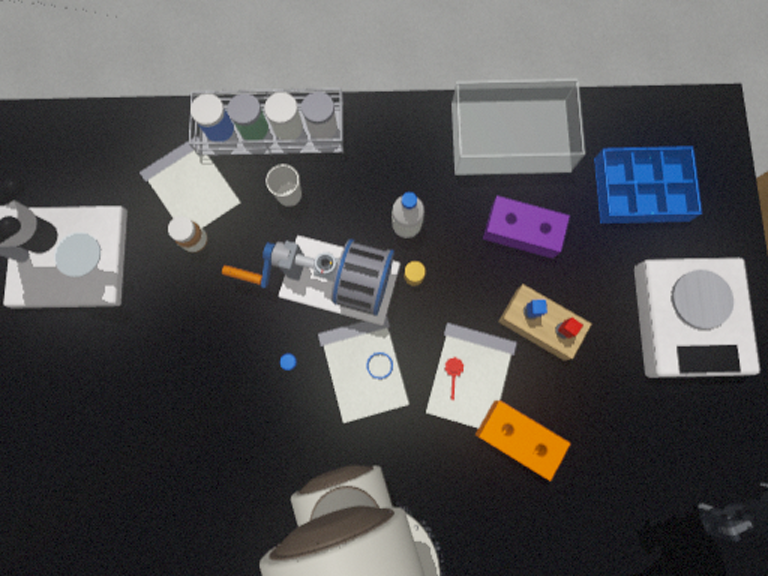

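Run:
```python
from h import *
np.set_printoptions(precision=4,suppress=True)
s=shot("side","s1.png");t=shot("top","t1.png")
crop(t,"tc1.png",140,140,140,90,5.7)
crop(t,"tc2.png",320,180,90,70,8)
crop(s,"sc1.png",230,140,80,100,6)
crop(s,"sc2.png",200,240,90,95,6)
```

```text
(no output)
```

View pics/tc1.png

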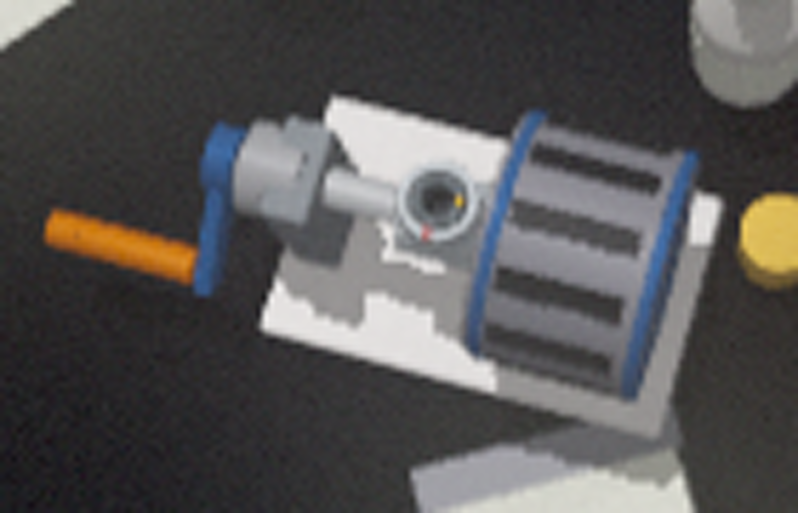

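View pics/tc2.png

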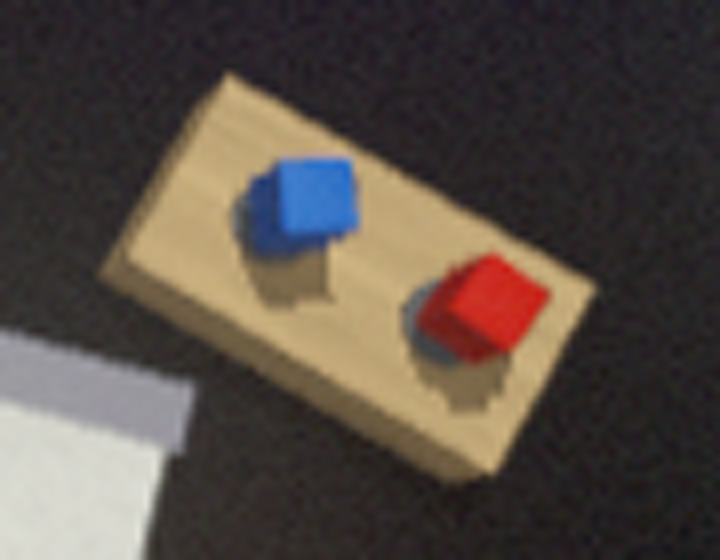

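View pics/sc1.png

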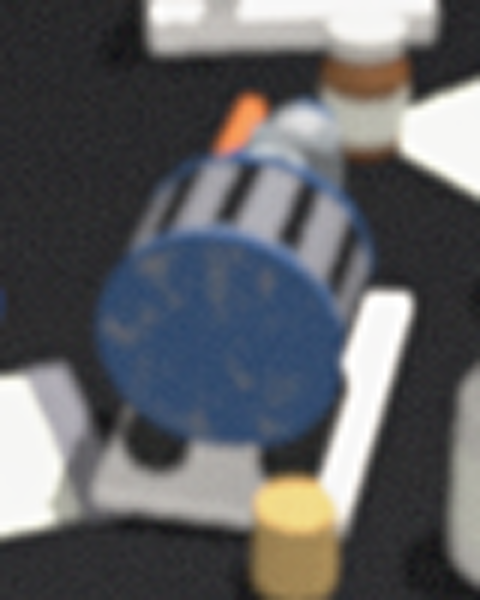

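View pics/sc2.png

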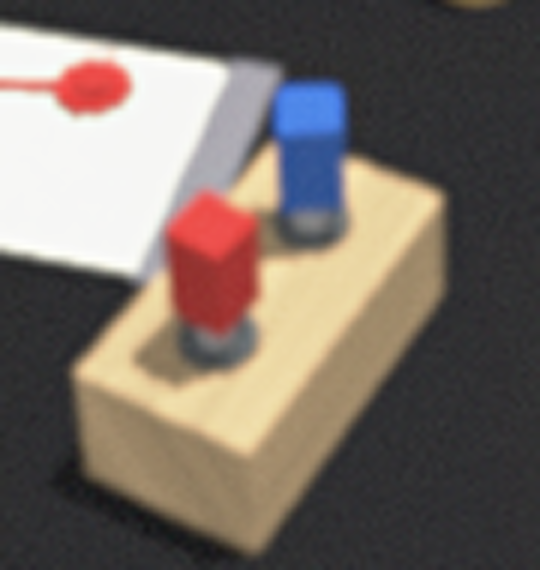

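```bash
cat > fit.py <<'E'
from h import *
from scipy.optimize import least_squares
np.set_printoptions(precision=4,suppress=True)
t=bot.camera("top"); s=bot.camera("side")
def un(c,r,sc,pts): return [(c+(x+.5)/sc-.5, r+(y+.5)/sc-.5) for x,y in pts]
k=un(320,180,8,[(498,304),(318,196)])
kc=atz(t,*k[0],.117); sp=atz(t,*k[1],.117)
print("key top",kc,"spare",sp)
st=np.array([atz(t,*p,.055) for p in un(320,180,8,[(228,72),(598,290),(495,474),(128,258)])])
print("stand",st.mean(0),[np.linalg.norm(st[i]-st[(i+1)%4]) for i in range(4)], np.degrees(np.arctan2(*(st[0]-st[1])[[1,0]])))
# side check
a=un(200,240,6,[(212,228)])[0]; print("key tri",tri(t,k[0],s,a), "stand+-34:")
d=(st[0]-st[1]);d/=np.linalg.norm(d);c=st.mean(0);print(c+.034*d,c-.034*d)
# key yaw from top corners
kk=np.array([atz(t,*p,.117) for p in un(320,180,8,[(490,253),(551,296),(506,358),(444,309)])]);print("keytop",kk.mean(0),[np.linalg.norm(kk[i]-kk[(i+1)%4]) for i in range(4)],[np.degrees(np.arctan2(*(kk[i]-kk[(i+1)%4])[[1,0]])) for i in range(4)])
ob=un(140,140,5.7,[(437,200),(335,97),(720,195),(660,435),(263,330),(50,229),(195,263)])
obs_s=un(230,140,6,[(256,104)])
def W(q,X):
    c,sn=np.cos(q[2]),np.sin(q[2]);return np.array([q[0]+c*X[0]-sn*X[1],q[1]+sn*X[0]+c*X[1],X[2]])
def model(q):
    x,y,yaw,th,yb,zb=q
    h=lambda Y:W(q,[-.06*np.sin(th),Y,.1+.06*np.cos(th)])
    P=[W(q,[0,-.035,.14]),W(q,[.065,yb+.1075,zb]),W(q,[.065,yb-.1075,zb]),W(q,[-.065,yb-.1075,zb]),W(q,[-.065,yb+.1075,zb]),h(.159),h(.083)]
    return P,h(.159)
def res(q):
    P,h=model(q);r=[proj(t,p)-o for p,o in zip(P,ob)]+[proj(s,h)-obs_s[0]]
    return np.concatenate(r)
m=atz(t,*ob[0],.14)
f=least_squares(res,[m[0],m[1]+.035,-.25,1.5,-.04,.012],loss='soft_l1')
print("mouth",m);print("fit",f.x,np.degrees(f.x[2:4]));print(f.fun.reshape(-1,2))
q=f.x; th=q[3]
print("handle c",W(q,[-.06*np.sin(th),.122,.1+.06*np.cos(th)]),"origin",W(q,[0,0,0]),"mouth",W(q,[0,-.035,.14]))
d0=un(140,140,5.7,[(460,201),(426,232)])
for p in d0: v=atz(t,*p,.14)-m; print("dot/line",v,np.degrees(np.arctan2(v[1],v[0])),np.linalg.norm(v))
E
python3 fit.py
```

```text
key top [ 0.4272 -0.3611  0.117 ] spare [ 0.4644 -0.3046  0.117 ]
stand [ 0.4466 -0.3343  0.055 ] [np.float64(0.14769253708717872), np.float64(0.07537089545200519), np.float64(0.1447763579489983), np.float64(0.07658255927244814)] 57.0043159349408
key tri (array([ 0.4291, -0.3621,  0.1134]), np.float64(0.002848474601059056)) stand+-34:
[ 0.4651 -0.3058  0.055 ] [ 0.4281 -0.3628  0.055 ]
keytop [ 0.4273 -0.361   0.117 ] [np.float64(0.023890588078823792), np.float64(0.02600475229230512), np.float64(0.025194063743821618), np.float64(0.02468251250165432)] [np.float64(52.082761676974606), np.float64(-39.393041977581795), np.float64(-131.07896824107127), np.float64(137.58670816411757)]
mouth [0.5474 0.0726 0.14  ]
fit [ 0.5602  0.1058 -0.2826  2.1166 -0.05   -0.0004] [-16.1923 121.2732]
[[ 0.1475 -1.1153]
 [-0.2848  0.0299]
 [ 0.5497  0.5538]
 [-0.1208 -0.062 ]
 [-0.1653 -0.1713]
 [-0.2471 -0.4532]
 [-0.0263  0.3722]
 [-0.9837  0.715 ]]
handle c [0.545  0.2372 0.0689] origin [0.5602 0.1058 0.    ] mouth [0.5504 0.0722 0.14  ]
dot/line [-0.0007 -0.0107  0.    ] -93.82429095626892 0.01067420410803922
dot/line [-0.0151  0.0051  0.    ] 161.32181210028895 0.01589762302312538
```

```bash
cat >> fit.py <<'E'
print('----')
w=np.ones(16); w[0:2]=3
for zb in(0.,.006,.01,.015):
    g=least_squares(lambda p:w*res(np.r_[p,zb]),q[:5]); print(zb,g.x,g.cost); print((res(np.r_[g.x,zb])).reshape(-1,2).round(1).tolist())
E
python3 fit.py | sed -n '/----/,$p'
```

```text
----
0.0 [ 0.5584  0.106  -0.287   2.1406 -0.0498] 3.7056150255413027
[[0.1, -0.4], [-0.3, 0.5], [0.4, 1.3], [-0.4, 0.7], [-0.4, 0.3], [-0.1, -0.3], [0.0, 0.7], [-1.1, 1.0]]
0.006 [ 0.5582  0.106  -0.2879  2.1432 -0.0505] 3.130993845360812
[[0.0, -0.3], [-0.4, 0.1], [0.7, 1.0], [-0.2, 0.6], [-0.6, 0.0], [-0.1, -0.2], [0.0, 0.7], [-1.1, 1.0]]
0.01 [ 0.5581  0.1061 -0.2885  2.1449 -0.0511] 3.0479393522809346
[[0.0, -0.3], [-0.4, -0.2], [0.9, 0.9], [-0.1, 0.6], [-0.7, -0.1], [-0.1, -0.2], [0.0, 0.7], [-1.1, 1.1]]
0.015 [ 0.5579  0.1061 -0.2893  2.147  -0.0517] 3.2882939771984043
[[-0.0, -0.2], [-0.5, -0.6], [1.2, 0.6], [0.1, 0.5], [-0.8, -0.3], [-0.1, -0.2], [-0.0, 0.7], [-1.1, 1.1]]
```

```bash
cat >> h.py <<'E'
YT=np.radians(-16.5); O=np.array([.5581,.1061,0])
def T(x,y,z): return O+np.array([np.cos(YT)*x-np.sin(YT)*y,np.sin(YT)*x+np.cos(YT)*y,z])
def plan(target,yaw=None,base=None,byaw=None):
    o=bot.get_obs()
    p=np.array(o["ee_pos"] if base is None else base); y=o["tcp_rot"][2] if byaw is None else byaw
    yr=np.radians(y);d=np.array(target)-p
    c,s=np.cos(yr),np.sin(yr)
    l=np.array([c*d[0]+s*d[1],s*d[0]-c*d[1],-d[2]])/.04
    dy=0 if yaw is None else (yaw-y+180)%360-180
    print("from",np.round(p,4),"yaw",round(float(y),2),"-> xyz",np.round(l,3).tolist(),"dz",round(float(-np.radians(dy)),3))
def ob():
    o=bot.get_obs();print({k:np.round(o[k],4).tolist() for k in("time","q","ee_pos","tcp_rot","wrist_force","torque","opening")})
E
python3 - <<'E'
from h import *
t=bot.camera("top")
j=atz(t,125.7,154.2,.05);print("jar",j, "jar in T",(j-O)[:2]@np.array([[np.cos(YT),-np.sin(YT)],[np.sin(YT),np.cos(YT)]]))
print(T(-.0505,.128,.049)); plan(T(-.0505,.128,.2),73.5)
E
```

```text
jar [0.63613441 0.34614514 0.05      ] jar in T [0.00664443 0.25232298]
[0.54603357 0.2431717  0.049     ]
from [ 0.1551 -0.5277  0.2074] yaw 16.38 -> xyz [14.811, -15.734, 0.184] dz -0.997
```

Emit:
step_arm(dr=[[0,0,-0.13],[0,0,-0.26],[0,0,-0.39],[0,0,-0.52],[0,0,-0.65],[0,0,-0.78],[0,0,-0.9],[0,0,-0.997]], xyz=[[0.85,-0.9,0],[1.7,-1.8,0],[2.55,-2.7,0],[3.4,-3.6,0],[4.25,-4.5,0],[5.1,-5.4,0],[5.95,-6.3,0],[6.8,-7.2,0]], gripper=[0.6,0.6,0.6,0.6,0.6,0.6,0.6,0.6], squeeze=20)

```text
time: 2.65
ee_pos: [0.3352, -0.1729, 0.2077]
tcp_rot: [179.9, 0.0, 73.7]
wrist_force: [1.5, -0.7, 1.1]
opening: 0.0514
```

Run:
```python
from h import *
ob(); plan(T(-.0505,.128,.2),73.5)
```

```text
{'time': 2.65, 'q': [-27.2838, -18.488, -11.1048, 97.3143, 0.001, 78.9693], 'ee_pos': [0.3352, -0.1729, 0.2077], 'tcp_rot': [179.9322, 0.0122, 73.747], 'wrist_force': [1.4771, -0.6798, 1.0517], 'torque': [-0.0351, -0.0739, 0.0209], 'opening': 0.0514}
from [ 0.3352 -0.1729  0.2077] yaw 73.75 -> xyz [11.461, 2.148, 0.192] dz 0.004
```

Emit:
step_arm(dr=[[0,0,0],[0,0,0],[0,0,0],[0,0,0],[0,0,0],[0,0,0],[0,0,0],[0,0,0]], xyz=[[1.1,0.2,0],[2.2,0.4,0],[3.3,0.6,0],[4.4,0.8,0],[5.5,1.0,0],[6.6,1.2,0],[7.7,1.45,0],[8.8,1.65,0]], gripper=[0.6,0.6,0.6,0.6,0.6,0.6,0.6,0.6])

```text
time: 3.45
ee_pos: [0.4987, 0.1461, 0.2074]
tcp_rot: [180.0, -0.0, 73.5]
wrist_force: [0.1, -0.8, 0.1]
opening: 0.051
```

Run:
```python
from h import *
ob(); plan(T(-.0505,.128,.1),73.5)
```

```text
{'time': 3.45, 'q': [16.3266, 0.7708, 5.7048, 94.9021, -0.0062, 122.8075], 'ee_pos': [0.4987, 0.1461, 0.2074], 'tcp_rot': [179.9698, -0.0121, 73.5191], 'wrist_force': [0.0692, -0.7728, 0.1407], 'torque': [-0.0011, -0.0844, 0.0032], 'opening': 0.051}
from [0.4987 0.1461 0.2074] yaw 73.52 -> xyz [2.664, 0.445, 2.686] dz 0.0
```

Emit:
step_arm(dr=[[0,0,0],[0,0,0],[0,0,0],[0,0,0],[0,0,0],[0,0,0],[0,0,0],[0,0,0]], xyz=[[0.9,0.15,0],[1.8,0.3,0],[2.66,0.445,0],[2.66,0.445,0.6],[2.66,0.445,1.2],[2.66,0.445,1.8],[2.66,0.445,1.8],[2.66,0.445,1.8]], gripper=[0.6,0.6,0.6,0.6,0.6,0.6,0.6,0.6])

```text
time: 4.25
ee_pos: [0.5452, 0.2409, 0.1358]
tcp_rot: [-180.0, 0.0, 73.5]
wrist_force: [0.2, 0.0, 0.1]
opening: 0.051
```

Run:
```python
from h import *
ob(); plan(T(-.0505,.128,.049),73.5)
t=shot("top","t2.png");s=shot("side","s2.png")
crop(t,"tc3.png",140,140,140,90,5.7)
crop(s,"sc3.png",200,100,120,100,6)
```

```text
{'time': 4.25, 'q': [23.8395, 10.488, 8.2634, 87.8017, -0.0016, 130.3455], 'ee_pos': [0.5452, 0.2409, 0.1358], 'tcp_rot': [-179.981, 0.0182, 73.494], 'wrist_force': [0.166, 0.0215, 0.0723], 'torque': [-0.0074, 0.0125, 0.0446], 'opening': 0.051}
from [0.5452 0.2409 0.1358] yaw 73.49 -> xyz [0.06, 0.003, 2.17] dz -0.0
```

View pics/tc3.png

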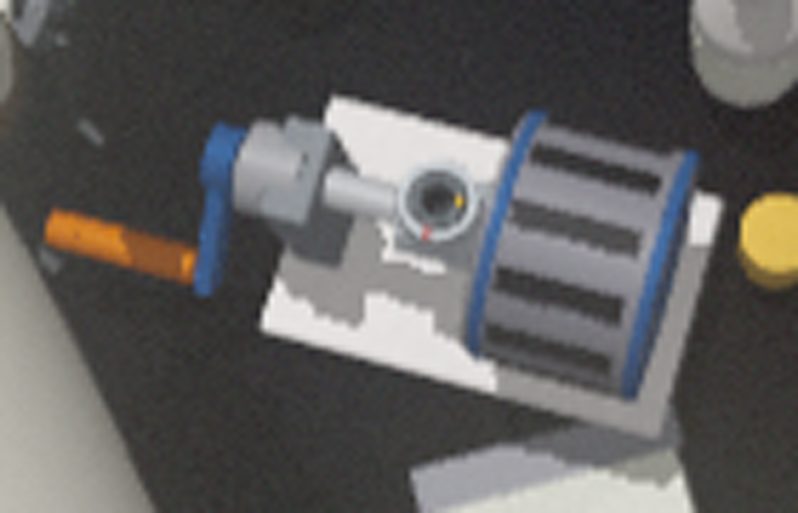

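View pics/sc3.png

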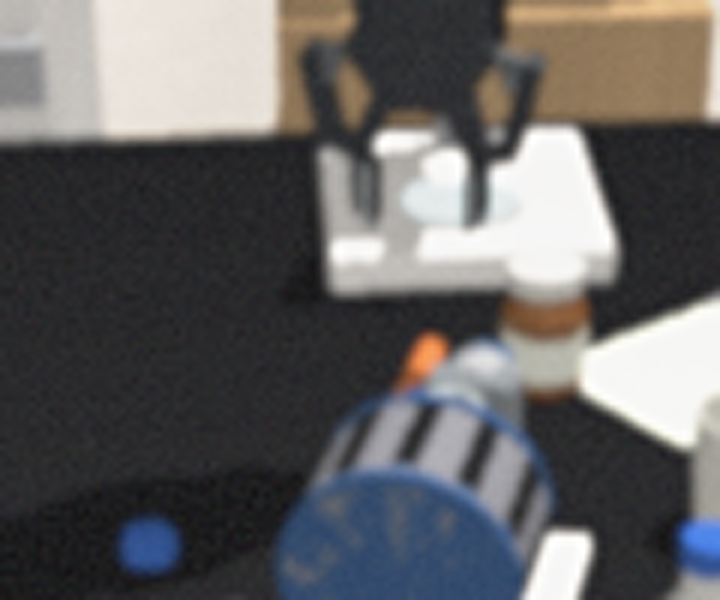

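Run:
```python
from h import *
t=bot.camera("top")
o=bot.get_obs()["ee_pos"]
for X in (o,[o[0],o[1],.068]):
  u=proj(t,X);print((u-140+.5)*5.7)
```

```text
[ 75.00086885 212.65027336]
[112.55611878 244.15851373]
```

Emit:
step_arm(dr=[[0,0,0],[0,0,0],[0,0,0],[0,0,0],[0,0,0],[0,0,0],[0,0,0],[0,0,0]], xyz=[[0.06,0,0.5],[0.06,0,1.0],[0.06,0,1.5],[0.06,0,2.0],[0.06,0,2.15],[0.06,0,2.15],[0.06,0,2.15],[0.06,0,2.15]], gripper=[0.6,0.6,0.6,0.6,0.6,0.6,0.1,0.1])

```text
time: 5.2
ee_pos: [0.5468, 0.2437, 0.0509]
tcp_rot: [179.9, -0.1, 73.5]
wrist_force: [-0.9, 0.4, -0.0]
opening: 0.0231
```

Emit:
step_arm(dr=[[0,0,0],[0,0,0],[0,0,0],[0,0,0],[0,0,0],[0,0,0],[0,0,0],[0,0,0]], xyz=[[0,0,0],[0,0,0],[0,0,0],[0,0,0],[0,0,0],[0,0,0],[0,0,0],[0,0,0]], gripper=[0.1,0.1,0.1,0.1,0.1,0.1,0.1,0.1])

```text
time: 6.0
ee_pos: [0.5464, 0.2435, 0.0496]
tcp_rot: [180.0, -0.0, 73.5]
wrist_force: [2.3, 2.0, 4.0]
opening: 0.0085
```

Run:
```python
from h import *
ob()
t=shot("top","t3.png");s=shot("side","s3.png")
crop(t,"tc4.png",140,140,140,90,5.7)
crop(s,"sc4.png",200,100,120,100,6)
```

```text
{'time': 6.0, 'q': [24.0169, 11.3074, -0.3084, 78.3379, 0.0005, 130.5187], 'ee_pos': [0.5464, 0.2435, 0.0496], 'tcp_rot': [179.9651, -0.0305, 73.4981], 'wrist_force': [2.2914, 1.9988, 4.004], 'torque': [0.2662, -0.4463, 0.0279], 'opening': 0.0085}
```

View pics/sc4.png

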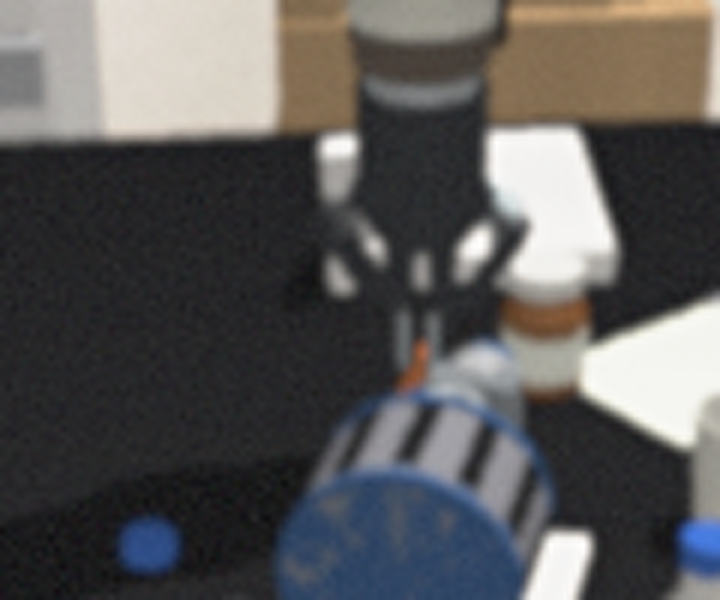

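View pics/tc4.png

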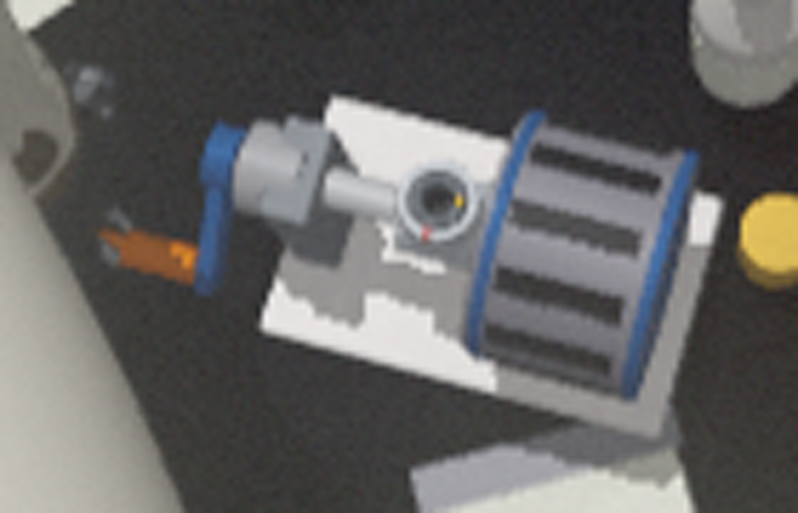

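Run:
```python
from h import *
s=bot.camera("side");t=bot.camera("top")
o=np.array(bot.get_obs()["ee_pos"])
for th in(1.8,2.0,2.14,2.3):
  for Y in(.159,.128,.083):
    X=T(-.06*np.sin(th),Y,.1+.06*np.cos(th)); print(th,Y,X.round(4),"side",((proj(s,X)-[200,100]+.5)*6).round(0),"top",((proj(t,X)-140+.5)*5.7).round(0))
for d in (-.009,0,.009):
  X=o+np.array([np.cos(YT)*d,np.sin(YT)*d,0]);print("side",((proj(s,X)-[200,100]+.5)*6).round(0),"top",((proj(t,X)-140+.5)*5.7).round(0))
```

```text
1.8 0.159 [0.5472 0.2751 0.0864] side [417. 321.] top [ 34. 235.]
1.8 0.128 [0.5384 0.2454 0.0864] side [406. 345.] top [ 94. 252.]
1.8 0.083 [0.5256 0.2023 0.0864] side [388. 380.] top [182. 276.]
2.0 0.159 [0.5509 0.274  0.075 ] side [423. 339.] top [ 43. 233.]
2.0 0.128 [0.5421 0.2443 0.075 ] side [412. 362.] top [102. 249.]
2.0 0.083 [0.5294 0.2012 0.075 ] side [395. 398.] top [190. 273.]
2.14 0.159 [0.5548 0.2729 0.0677] side [430. 350.] top [ 49. 228.]
2.14 0.128 [0.546  0.2432 0.0677] side [419. 374.] top [109. 244.]
2.14 0.083 [0.5332 0.2    0.0677] side [402. 410.] top [195. 268.]
2.3 0.159 [0.5604 0.2713 0.06  ] side [439. 363.] top [ 57. 221.]
2.3 0.128 [0.5516 0.2415 0.06  ] side [428. 386.] top [116. 237.]
2.3 0.083 [0.5388 0.1984 0.06  ] side [411. 423.] top [202. 260.]
side [404. 399.] top [112. 268.]
side [419. 401.] top [117. 251.]
side [434. 402.] top [123. 235.]
```

Emit:
step_arm(dr=[[0,0,0],[0,0,0],[0,0,0],[0,0,0],[0,0,0],[0,0,0],[0,0,0],[0,0,0]], xyz=[[0,0,0],[0,0,0],[0,0,0],[0,0,0],[0,0,0],[0,0,0],[0,0,0],[0,0,0]], gripper=[0,0,0,0,0,0,0,0])

```text
time: 7.0
ee_pos: [0.5459, 0.2432, 0.0492]
tcp_rot: [-180.0, 0.0, 73.5]
wrist_force: [-0.4, 3.1, 3.7]
opening: 0.0002
```

Run:
```python
from h import *
ob()
s=shot("side","s4.png")
crop(s,"sc5.png",240,120,60,50,12)
```

```text
{'time': 7.0, 'q': [24.0168, 11.3185, -0.3403, 78.3627, -0.004, 130.521], 'ee_pos': [0.5459, 0.2432, 0.0492], 'tcp_rot': [-179.9863, 0.017, 73.4959], 'wrist_force': [-0.396, 3.1232, 3.6984], 'torque': [0.3994, -0.137, 0.0027], 'opening': 0.0002}
```

View pics/sc5.png

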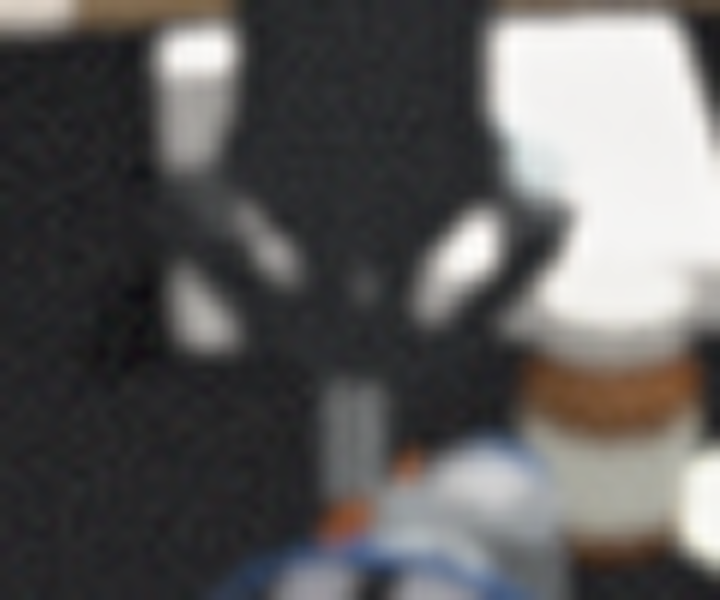

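Run:
```python
from h import *
s=bot.camera("side");t=bot.camera("top")
o=np.array([.5452,.2409,.1358])
for dz in(0,.01,.02):
 for d in (-.026,0,.026):
  X=o+np.array([np.cos(YT)*d,np.sin(YT)*d,dz]);print(dz,d,"side",((proj(s,X)-[200,100]+.5)*6).round(0),"top",((proj(t,X)-140+.5)*5.7).round(0))
t=shot("top","t5.png");crop(t,"tc5.png",145,150,50,50,12)
```

```text
0 -0.026 side [374. 267.] top [ 59. 268.]
0 0 side [418. 272.] top [ 76. 215.]
0 0.026 side [462. 276.] top [ 94. 163.]
0.01 -0.026 side [374. 252.] top [ 53. 264.]
0.01 0 side [418. 256.] top [ 71. 210.]
0.01 0.026 side [462. 260.] top [ 88. 157.]
0.02 -0.026 side [374. 236.] top [ 47. 259.]
0.02 0 side [418. 240.] top [ 65. 205.]
0.02 0.026 side [462. 244.] top [ 83. 152.]
```

View pics/tc5.png

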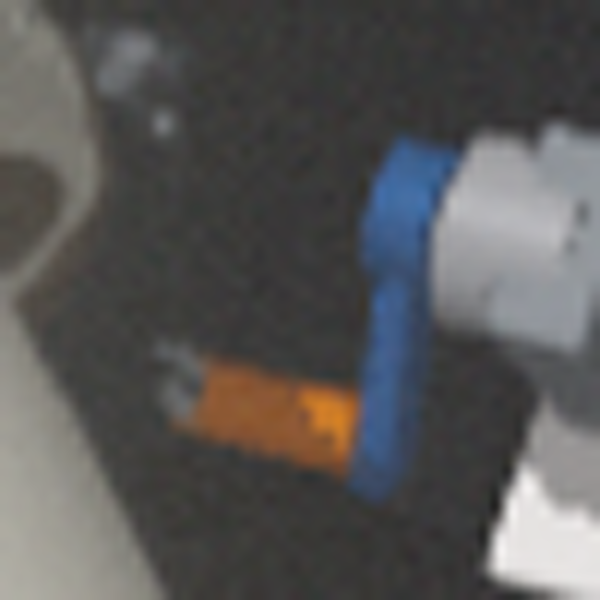

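Run:
```python
from h import *
np.set_printoptions(precision=4,suppress=True)
s=bot.camera("side");t=bot.camera("top")
print(tri(t,(160,184),s,(269.5,161.5)))
print(tri(t,(152.3-.1,174.4),s,(200+421/6-.5,100+224/6-.5)), "open .6, TCP .5452 .2409 .1358")
```

```text
(array([0.5436, 0.2386, 0.0707]), np.float64(0.005920706015103432))
(array([0.5458, 0.2341, 0.1684]), np.float64(0.0015771539093645465)) open .6, TCP .5452 .2409 .1358
```

Emit:
step_arm(dr=[[0,0,0],[0,0,0],[0,0,0],[0,0,0],[0,0,0],[0,0,0],[0,0,0],[0,0,0]], xyz=[[0,0,-0.4],[0,0,-0.8],[0,0,-0.8],[0,0,-0.8],[0,0,-0.8],[0,0,-0.4],[0,0,0.1],[0,0,0.57]], gripper=[0,0.6,0.6,0.6,0.6,0.6,0.6,0.6])

```text
time: 8.1
ee_pos: [0.5455, 0.243, 0.0248]
tcp_rot: [-179.9, 0.1, 73.5]
wrist_force: [0.6, -0.7, -1.2]
opening: 0.0511
```

Emit:
step_arm(dr=[[0,0,0],[0,0,0],[0,0,0],[0,0,0],[0,0,0],[0,0,0],[0,0,0],[0,0,0]], xyz=[[0,0,0],[0,0,0],[0,0,0],[0,0,0],[0,0,0],[0,0,0],[0,0,0],[0,0,0]], gripper=[0.05,0.05,0.05,0.05,0.05,0.05,0.05,0.05])

```text
time: 8.9
ee_pos: [0.5464, 0.2431, 0.0271]
tcp_rot: [179.9, 0.0, 73.5]
wrist_force: [2.6, -4.6, 1.1]
opening: 0.017
```

Run:
```python
from h import *
ob()
s=shot("side","s6.png")
crop(s,"sc6.png",240,120,60,50,12)
t=shot("top","t6.png");crop(t,"tc6.png",145,150,50,50,12)
```

```text
{'time': 8.9, 'q': [23.999, 11.7699, -2.2835, 75.9046, -0.0377, 130.5189], 'ee_pos': [0.5464, 0.2431, 0.0271], 'tcp_rot': [179.9436, 0.0013, 73.4801], 'wrist_force': [2.6195, -4.6267, 1.1101], 'torque': [-0.9947, -0.3852, -0.0461], 'opening': 0.017}
```

View pics/sc6.png

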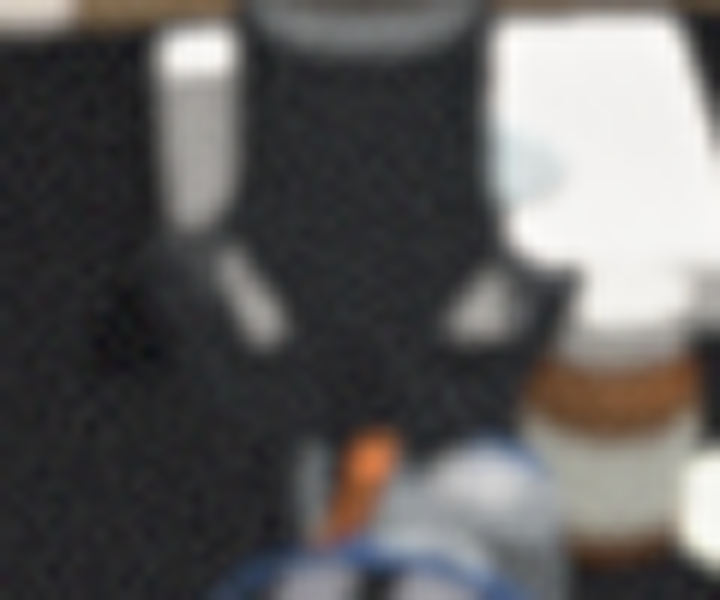

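View pics/tc6.png

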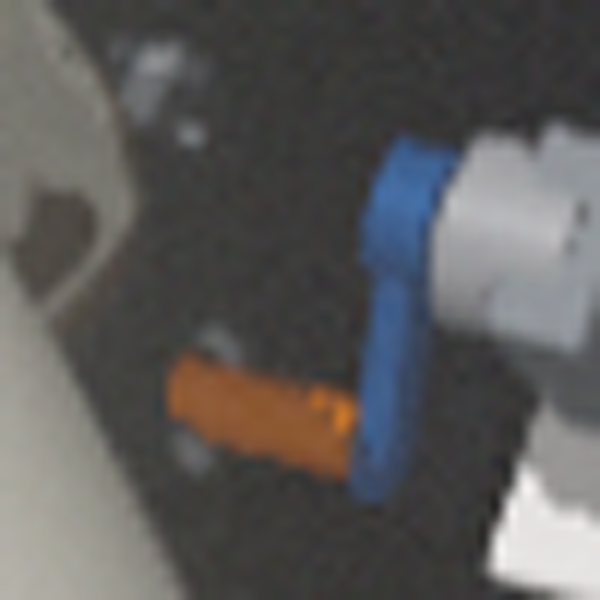

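Emit:
step_arm(dr=[[0,0,0],[0,0,0],[0,0,0],[0,0,0],[0,0,0],[0,0,0],[0,0,0],[0,0,0]], xyz=[[0,-0.1,-0.185],[0,-0.171,-0.366],[0,-0.216,-0.556],[0,-0.236,-0.765],[0,-0.229,-0.96],[0,-0.197,-1.152],[0,-0.135,-1.352],[0,-0.053,-1.528]], gripper=[0.05,0.05,0.05,0.05,0.05,0.05,0.05,0.05], squeeze=30)

```text
time: 9.8
ee_pos: [0.5422, 0.2443, 0.0882]
tcp_rot: [-179.8, 0.0, 73.5]
wrist_force: [-10.0, -1.1, -1.4]
opening: 0.0166
```

Run:
```python
from h import *
ob()
s=shot("side","s7.png")
crop(s,"sc7.png",230,110,70,60,10)
t=shot("top","t7.png");crop(t,"tc7.png",130,140,80,60,9)
```

```text
{'time': 9.8, 'q': [24.194, 10.5696, 3.1068, 82.7171, 0.1211, 130.644], 'ee_pos': [0.5422, 0.2443, 0.0882], 'tcp_rot': [-179.7846, 0.0253, 73.5499], 'wrist_force': [-10.026, -1.0529, -1.3713], 'torque': [-0.1317, 1.9071, -0.0744], 'opening': 0.0166}
```

View pics/sc7.png

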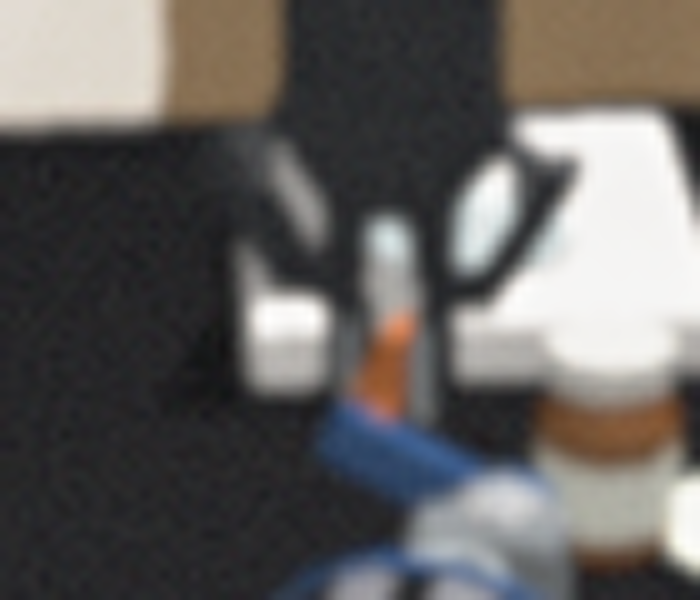

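View pics/tc7.png

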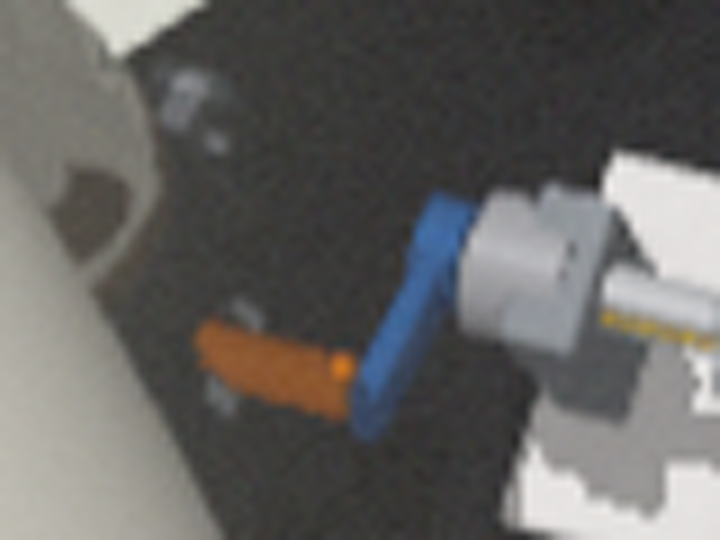

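Emit:
step_arm(dr=[[0,0,0],[0,0,0],[0,0,0],[0,0,0],[0,0,0],[0,0,0],[0,0,0],[0,0,0]], xyz=[[0,0.104,-0.165],[0,0.24,-0.326],[0,0.384,-0.456],[0,0.544,-0.567],[0,0.732,-0.662],[0,0.915,-0.726],[0,1.121,-0.768],[0,1.316,-0.78]], gripper=[0.05,0.05,0.05,0.05,0.05,0.05,0.05,0.05])

```text
time: 10.7
ee_pos: [0.5947, 0.2289, 0.1214]
tcp_rot: [179.9, -0.1, 73.5]
wrist_force: [-6.1, -4.1, 5.4]
opening: 0.0171
```

Run:
```python
from h import *
ob()
s=shot("side","s8.png")
crop(s,"sc8.png",230,90,70,80,7)
t=shot("top","t8.png");crop(t,"tc8.png",130,140,120,80,6.5)
```

```text
{'time': 10.7, 'q': [21.05, 16.1167, 13.345, 87.1454, 0.0064, 127.5408], 'ee_pos': [0.5947, 0.2289, 0.1214], 'tcp_rot': [179.9382, -0.0556, 73.5092], 'wrist_force': [-6.1381, -4.1002, 5.4041], 'torque': [-0.881, 1.1518, -0.0969], 'opening': 0.0171}
```

View pics/sc8.png

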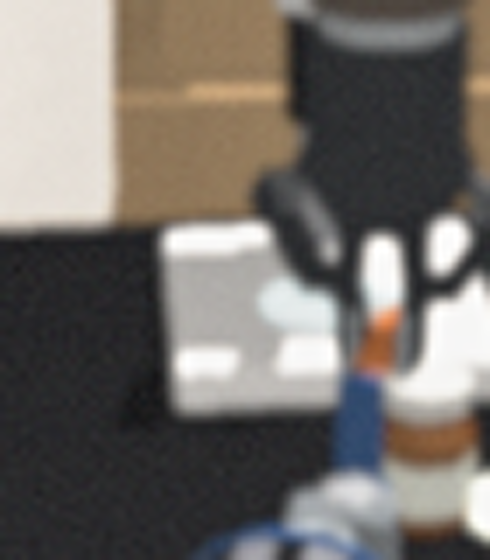

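View pics/tc8.png

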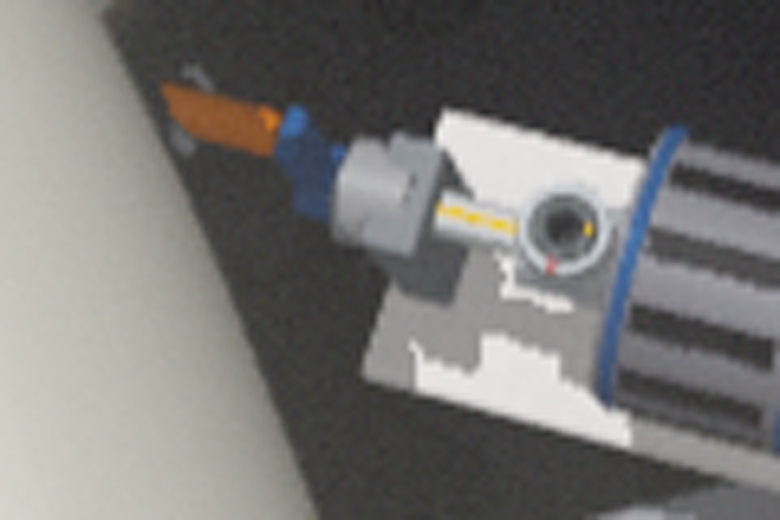

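Run:
```python
from h import *
s=bot.camera("side");t=bot.camera("top")
f=lambda p,X,c,r,sc:((proj(p,X)-[c,r]+.5)*sc).round(0)
for th in(-.15,-.07,0,.07,.15,.3):
  P=lambda r,Y:T(-r*np.sin(th),Y,.1+r*np.cos(th))
  print(th,"stripe",f(t,P(.006,0.02),130,140,6.5),f(t,P(.006,-.012),130,140,6.5),"handle top-cam",f(t,P(.06,.159),130,140,6.5),f(t,P(.06,.083),130,140,6.5),"armtip",f(t,P(.07,.083),130,140,6.5), "side arm",f(s,P(.06,.069),230,90,7),f(s,P(.02,.069),230,90,7),"h",f(s,P(.06,.159),230,90,7))
```

```text
-0.15 stripe [448. 210.] [521. 230.] handle top-cam [104.  72.] [284. 120.] armtip [279. 109.] side arm [375. 404.] [361. 478.] h [410. 326.]
-0.07 stripe [448. 211.] [520. 231.] handle top-cam [100.  83.] [280. 130.] armtip [275. 122.] side arm [365. 402.] [358. 477.] h [400. 324.]
0 stripe [447. 212.] [520. 232.] handle top-cam [97. 92.] [276. 140.] armtip [271. 133.] side arm [357. 401.] [355. 477.] h [392. 323.]
0.07 stripe [447. 213.] [520. 233.] handle top-cam [ 94. 102.] [273. 150.] armtip [267. 145.] side arm [348. 400.] [352. 477.] h [383. 323.]
0.15 stripe [447. 214.] [519. 234.] handle top-cam [ 90. 113.] [270. 161.] armtip [263. 159.] side arm [338. 400.] [349. 477.] h [374. 323.]
0.3 stripe [446. 216.] [519. 236.] handle top-cam [ 85. 135.] [264. 183.] armtip [257. 184.] side arm [319. 403.] [343. 477.] h [357. 325.]
```

Emit:
step_arm(dr=[[0,0,0],[0,0,0],[0,0,0],[0,0,0],[0,0,0],[0,0,0],[0,0,0],[0,0,0]], xyz=[[0,0,0],[0,0,0],[0,0,0],[0,0,0],[0,0,-0.3],[0,0,-0.8],[0,0,-1.6],[0,0,-2.4]], gripper=[0.5,0.5,0.5,0.5,0.5,0.5,0.5,0.5])

```text
time: 11.7
ee_pos: [0.5942, 0.2289, 0.2166]
tcp_rot: [-180.0, 0.0, 73.5]
wrist_force: [0.6, 0.6, 1.4]
opening: 0.0428
```

Run:
```python
from h import *
ob()
s=shot("side","s9.png")
crop(s,"sc9.png",230,90,70,80,7)
t=shot("top","t9.png");crop(t,"tc9.png",130,140,120,80,6.5)
```

```text
{'time': 11.7, 'q': [21.0714, 17.8061, 26.0198, 98.2197, 0.0044, 127.5626], 'ee_pos': [0.5942, 0.2289, 0.2166], 'tcp_rot': [-179.9926, 0.0002, 73.5088], 'wrist_force': [0.6117, 0.5979, 1.3643], 'torque': [0.0197, -0.0402, -0.0132], 'opening': 0.0428}
```

View pics/sc9.png

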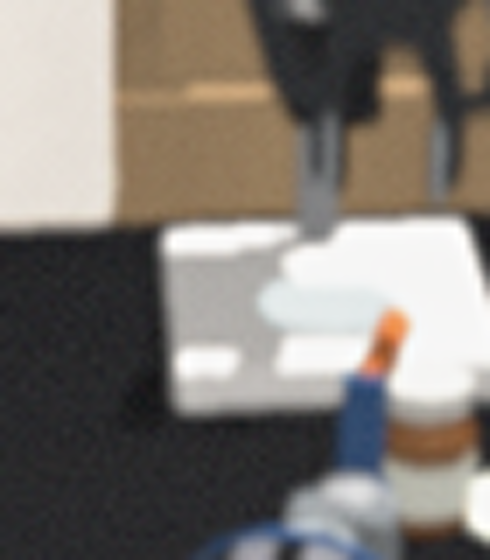

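View pics/tc9.png

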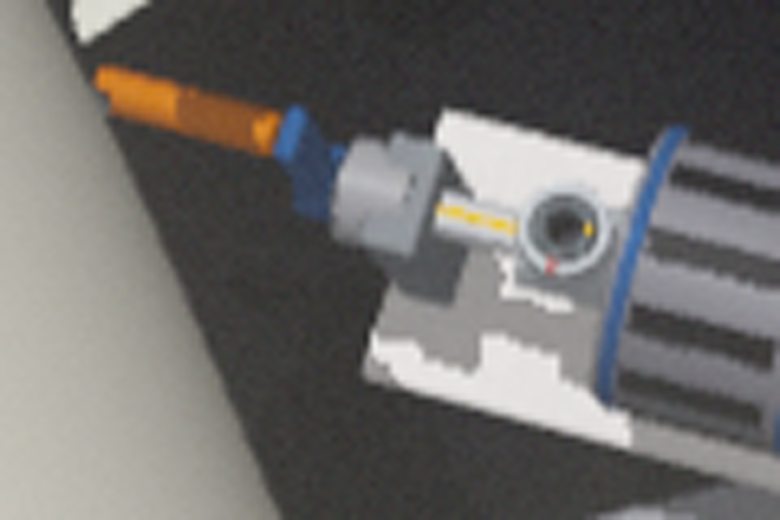

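Run:
```python
from h import *
s=bot.camera("side")
o=np.array([.5942,.2289,.2166])
u=np.array([np.cos(YT),np.sin(YT),0])
for dz in(0,.01,.02,.03):
  print(dz,[((proj(s,o+d*u+[0,0,dz])-[230,90]+.5)*7).round(0) for d in(-.0214-.005,.0214+.005)])
# plan to stand: above key
plan([.4277,-.3615,.24],-130)
```

```text
0 [array([328., 235.]), array([437., 244.])]
0.01 [array([328., 215.]), array([438., 224.])]
0.02 [array([328., 195.]), array([439., 204.])]
0.03 [array([328., 175.]), array([439., 183.])]
from [0.5954 0.2294 0.2182] yaw 73.5 -> xyz [-15.356, 0.174, -0.544] dz -2.731
```

Emit:
step_arm(dr=[[0,0,-0.14],[0,0,-0.28],[0,0,-0.42],[0,0,-0.56],[0,0,-0.7],[0,0,-0.84],[0,0,-0.98],[0,0,-1.12]], xyz=[[-0.6,0,-0.3],[-1.4,0,-0.5],[-2.3,0,-0.5],[-3.2,0,-0.5],[-4.1,0,-0.5],[-5.0,0,-0.5],[-5.9,0,-0.5],[-6.8,0,-0.5]], gripper=[0.6,0.6,0.6,0.6,0.6,0.6,0.6,0.6])

```text
time: 12.65
ee_pos: [0.5163, -0.033, 0.2343]
tcp_rot: [-180.0, -0.0, 138.0]
wrist_force: [1.2, 0.3, 0.7]
opening: 0.0514
```

Run:
```python
from h import *
ob()
plan([.4277,-.3615,.22],-130)
t=shot("top","t10.png");crop(t,"tc10.png",160,140,120,80,6.5);crop(t,"mouth.png",200,160,32,30,20)
crop(t,"arm10.png",130,140,70,50,11)
```

```text
{'time': 12.65, 'q': [-3.6577, 1.2233, 9.1664, 97.9959, 0.0019, 38.3275], 'ee_pos': [0.5163, -0.033, 0.2343], 'tcp_rot': [-179.9687, -0.0425, 138.0148], 'wrist_force': [1.1723, 0.3155, 0.6552], 'torque': [0.024, -0.0063, 0.0], 'opening': 0.0514}
from [ 0.5163 -0.033   0.2343] yaw 138.01 -> xyz [-3.847, -7.587, 0.356] dz -1.605
```

View pics/arm10.png

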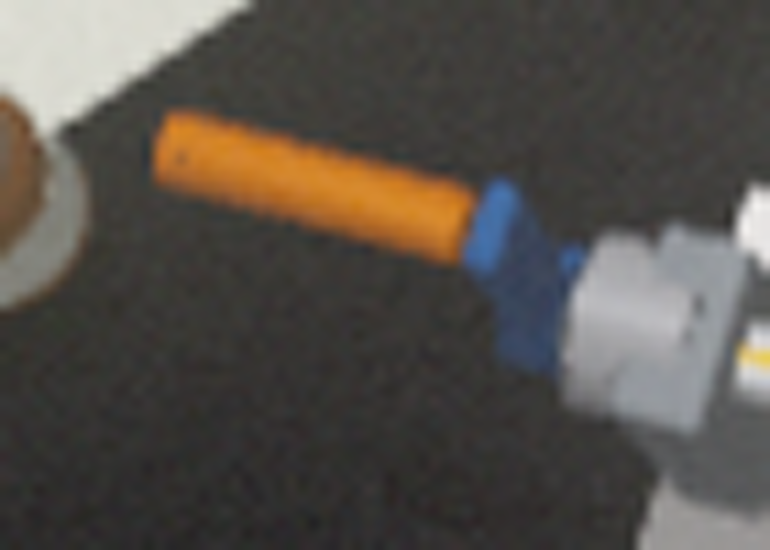

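View pics/mouth.png

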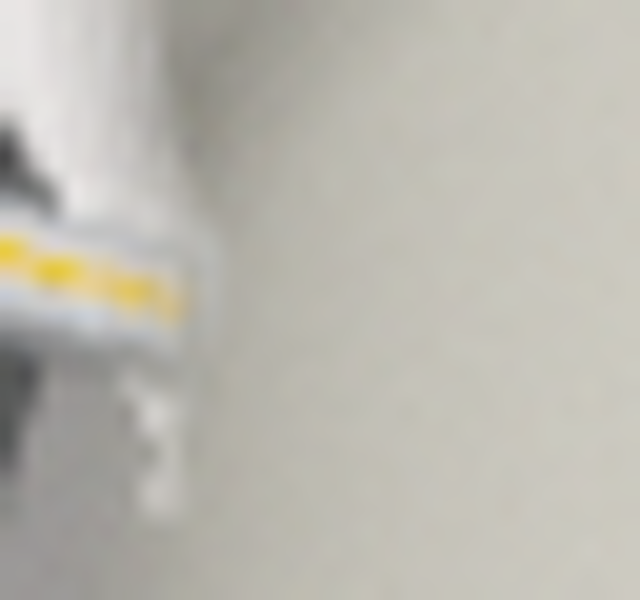

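Emit:
step_arm(dr=[[0,0,-0.14],[0,0,-0.28],[0,0,-0.42],[0,0,-0.56],[0,0,-0.7],[0,0,-0.84],[0,0,-0.98],[0,0,-1.12]], xyz=[[-0.4,-0.8,0],[-0.8,-1.6,0],[-1.25,-2.5,0],[-1.7,-3.4,0],[-2.15,-4.3,0],[-2.6,-5.2,0],[-3.1,-6.15,0],[-3.6,-7.1,0]], gripper=[0.6,0.6,0.6,0.6,0.6,0.6,0.6,0.6])

```text
time: 13.5
ee_pos: [0.4316, -0.3401, 0.2343]
tcp_rot: [180.0, -0.0, -157.8]
wrist_force: [1.3, 0.3, -0.2]
opening: 0.0511
```

Run:
```python
from h import *
ob()
plan([.4277,-.3615,.13],-130)
```

```text
{'time': 13.5, 'q': [-38.2395, 5.6557, 13.8291, 98.2175, 0.0069, -60.4125], 'ee_pos': [0.4316, -0.3401, 0.2343], 'tcp_rot': [179.9583, -0.0158, -157.8269], 'wrist_force': [1.3243, 0.2551, -0.2495], 'torque': [0.0246, -0.0513, 0.0251], 'opening': 0.0511}
from [ 0.4316 -0.3401  0.2343] yaw -157.83 -> xyz [0.292, -0.46, 2.609] dz -0.486
```

Emit:
step_arm(dr=[[0,0,-0.13],[0,0,-0.26],[0,0,-0.38],[0,0,-0.486],[0,0,-0.486],[0,0,-0.486],[0,0,-0.486],[0,0,-0.486]], xyz=[[0.15,-0.25,0],[0.292,-0.46,0.3],[0.292,-0.46,0.9],[0.292,-0.46,1.5],[0.292,-0.46,2.1],[0.292,-0.46,2.7],[0.292,-0.46,2.7],[0.292,-0.46,2.7]], gripper=[0.6,0.6,0.6,0.6,0.6,0.6,0.6,0.6])

```text
time: 14.3
ee_pos: [0.4282, -0.3599, 0.127]
tcp_rot: [179.9, 0.0, -130.3]
wrist_force: [0.7, 0.7, 0.8]
opening: 0.0514
```

Run:
```python
from h import *
np.set_printoptions(precision=4,suppress=True)
ob()
t=shot("top","t11.png");s=shot("side","s11.png")
crop(t,"tc11.png",340,180,80,70,8);crop(s,"sc11.png",195,215,90,80,7)
o=np.array(bot.get_obs()["ee_pos"])
for dz in(0,.025,.04):
  print(dz,((proj(s,o+[0,0,dz])-[195,215]+.5)*7).round(),((proj(t,o+[0,0,dz])-[340,180]+.5)*8).round())
k=np.array([.4277,-.3615,.117]);print(((proj(s,k)-[195,215]+.5)*7).round(),((proj(t,k)-[340,180]+.5)*8).round())
```

```text
{'time': 14.3, 'q': [-40.045, 5.4298, 1.6633, 86.2937, 0.0014, -89.728], 'ee_pos': [0.4282, -0.3599, 0.127], 'tcp_rot': [179.9397, 0.0011, -130.317], 'wrist_force': [0.6635, 0.6779, 0.8215], 'torque': [0.0061, -0.0025, 0.0191], 'opening': 0.0514}
0 [275. 403.] [347. 295.]
0.025 [271. 342.] [372. 285.]
0.04 [269. 305.] [387. 279.]
[273. 433.] [340. 303.]
```

View pics/sc11.png

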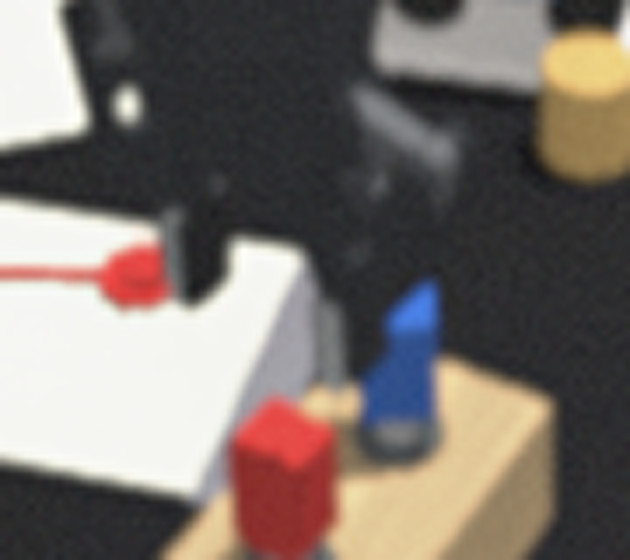

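View pics/tc11.png

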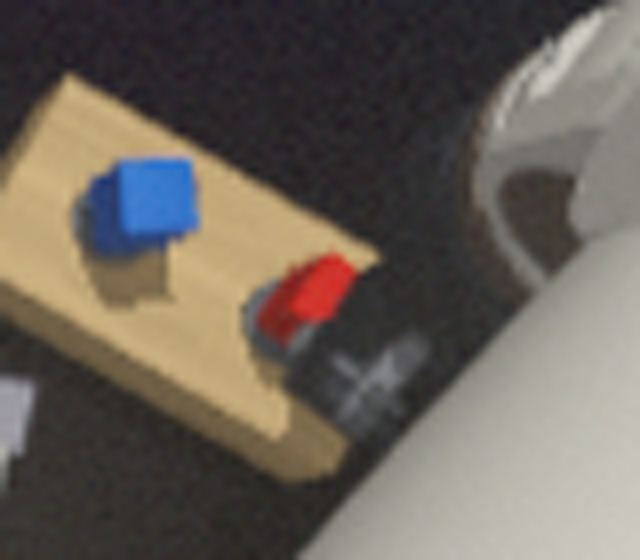

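Emit:
step_arm(dr=[[0,0,0],[0,0,0],[0,0,0],[0,0,0],[0,0,0],[0,0,0],[0,0,0],[0,0,0]], xyz=[[0.04,0,0.4],[0.04,0,0.8],[0.04,0,1.2],[0.04,0,1.5],[0.04,0,1.75],[0.04,0,1.75],[0.04,0,1.75],[0.04,0,1.75]], gripper=[0.6,0.6,0.6,0.6,0.6,0.6,0.6,0.6])

```text
time: 15.2
ee_pos: [0.4278, -0.3617, 0.0578]
tcp_rot: [-179.9, 0.0, -130.3]
wrist_force: [-0.3, 0.1, 0.2]
opening: 0.0513
```

Run:
```python
from h import *
ob()
s=shot("side","s12.png")
crop(s,"sc12.png",195,215,90,80,7)
t=shot("top","t12.png");crop(t,"tc12.png",340,180,80,70,8)
```

```text
{'time': 15.2, 'q': [-40.2131, 5.9983, -5.3576, 78.5687, 0.0014, -89.9024], 'ee_pos': [0.4278, -0.3617, 0.0578], 'tcp_rot': [-179.9246, 0.0016, -130.3107], 'wrist_force': [-0.3286, 0.1012, 0.2341], 'torque': [0.0464, 0.0387, 0.006], 'opening': 0.0513}
```

View pics/sc12.png

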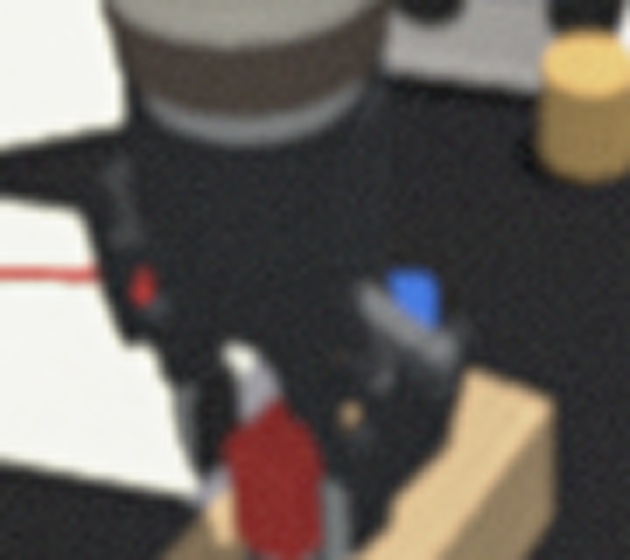

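View pics/tc12.png

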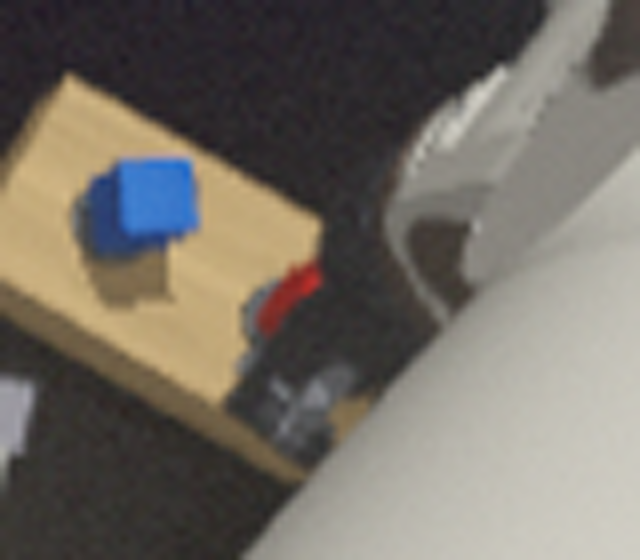

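Emit:
step_arm(dr=[[0,0,0],[0,0,0],[0,0,0],[0,0,0],[0,0,0],[0,0,0],[0,0,0],[0,0,0]], xyz=[[0,0,0],[0,0,0],[0,0,0],[0,0,0],[0,0,0],[0,0,0],[0,0,0],[0,0,0]], gripper=[0.1,0.1,0.1,0.1,0.1,0.1,0.1,0.1], squeeze=60)

```text
time: 16.1
ee_pos: [0.4276, -0.3615, 0.0573]
tcp_rot: [-180.0, 0.0, -130.3]
wrist_force: [-0.5, 0.3, 5.7]
opening: 0.0252
```

Emit:
step_arm(dr=[[0,0,0],[0,0,0],[0,0,0],[0,0,0],[0,0,0],[0,0,0],[0,0,0],[0,0,0]], xyz=[[0,0,-0.25],[0,0,-0.5],[0,0,-0.9],[0,0,-1.3],[0,0,-1.7],[0,0,-1.7],[0,0,-1.7],[0,0,-1.7]], gripper=[0.1,0.1,0.1,0.1,0.1,0.1,0.1,0.1])

```text
time: 16.9
ee_pos: [0.4271, -0.3612, 0.124]
tcp_rot: [179.9, -0.0, -130.3]
wrist_force: [0.8, -0.9, -1.9]
opening: 0.0252
```

Run:
```python
from h import *
ob()
s=shot("side","s13.png")
crop(s,"sc13.png",195,195,90,100,6)
t=shot("top","t13.png");crop(t,"tc13.png",340,180,80,70,8)
```

```text
{'time': 16.9, 'q': [-40.2144, 5.4475, 1.3516, 85.9771, -0.0008, -89.9024], 'ee_pos': [0.4271, -0.3612, 0.124], 'tcp_rot': [179.927, -0.0009, -130.3121], 'wrist_force': [0.8173, -0.8892, -1.8835], 'torque': [-0.0324, -0.0071, -0.042], 'opening': 0.0252}
```

View pics/sc13.png

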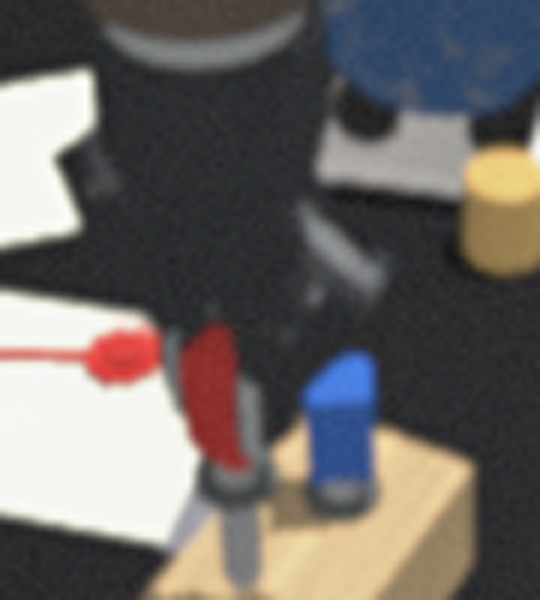

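View pics/tc13.png

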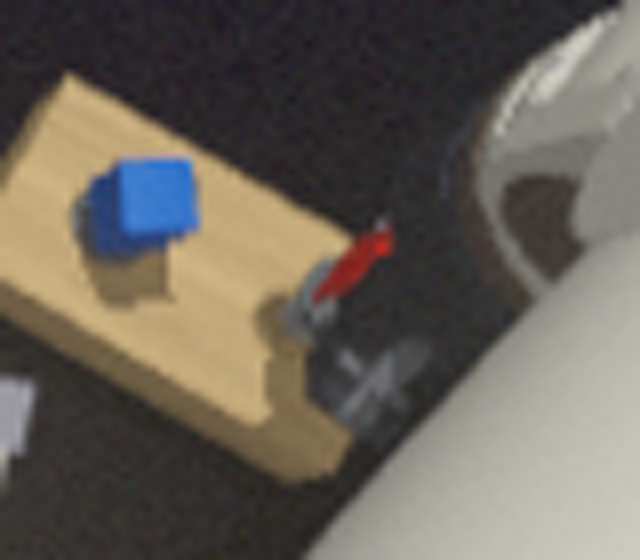

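Run:
```python
from h import *
np.set_printoptions(precision=4,suppress=True)
s=bot.camera("side");t=bot.camera("top")
X=np.array([.5478,.0726,.14]);print(proj(s,X),proj(t,X))
im=s["image"][150:200,250:310];cv2.imwrite("pics/ms.png",cv2.cvtColor(cv2.resize(im,None,fx=12,fy=12,interpolation=cv2.INTER_CUBIC),cv2.COLOR_RGB2BGR))
crop(t,"mt.png",200,160,34,30,20)
print(((proj(s,X)-[250,150]+.5)*12),((proj(t,X)-[200,160]+.5)*20))
```

```text
[273.6888 167.0958] [216.2354 174.5383]
[290.2652 211.1492] [334.7083 300.7659]
```

View pics/ms.png

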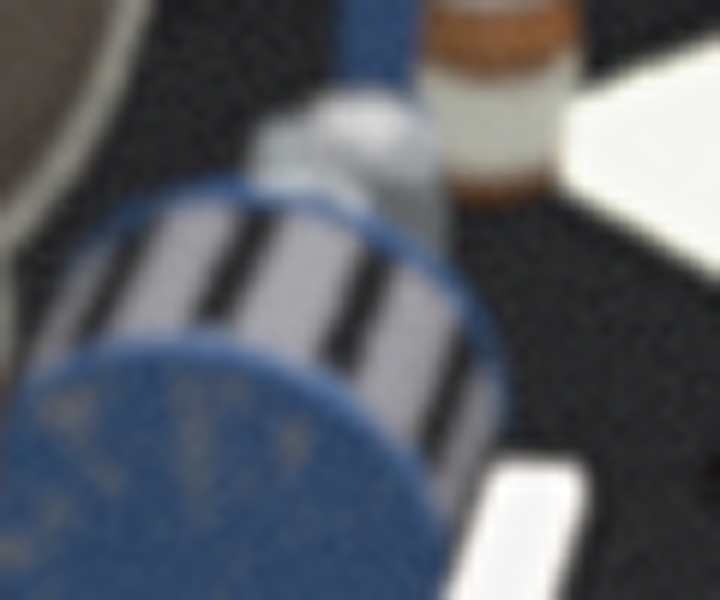

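View pics/mt.png

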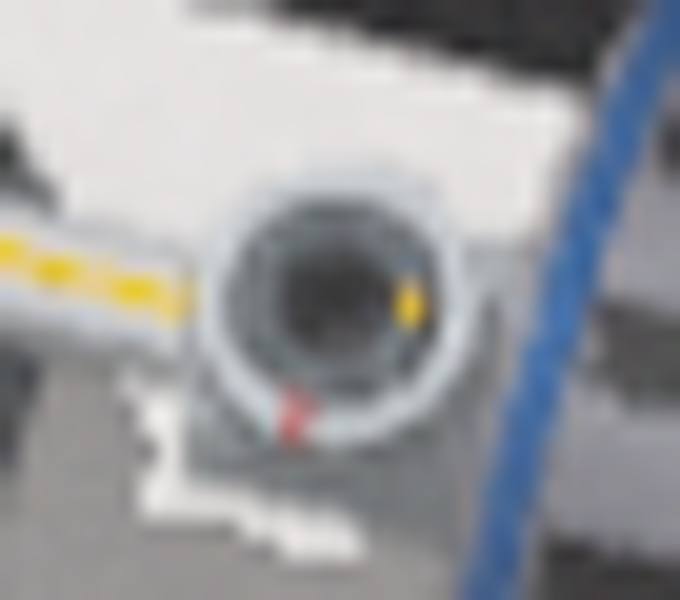

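Run:
```python
from h import *
t=bot.camera("top");print(atz(t,216.3,174.65,.14))
plan([.5475,.0724,.25],-115)
```

```text
[0.54749342 0.07242971 0.14      ]
from [ 0.4272 -0.3612  0.1244] yaw -130.31 -> xyz [-10.211, 4.721, -3.14] dz -0.267
```

Emit:
step_arm(dr=[[0,0,0],[0,0,0],[0,0,0],[0,0,-0.05],[0,0,-0.1],[0,0,-0.15],[0,0,-0.2],[0,0,-0.267]], xyz=[[0,0,-0.8],[0,0,-1.7],[-0.4,0.2,-2.6],[-1.2,0.55,-3.14],[-2.1,1.0,-3.14],[-3.1,1.45,-3.14],[-4.1,1.9,-3.14],[-5.0,2.31,-3.14]], gripper=[0.1,0.1,0.1,0.1,0.1,0.1,0.1,0.1])

```text
time: 17.95
ee_pos: [0.4866, -0.1473, 0.2505]
tcp_rot: [-180.0, 0.0, -114.9]
wrist_force: [0.4, -0.9, -1.2]
opening: 0.0252
```

Run:
```python
from h import *
ob();plan([.5475,.0724,.25],-115)
```

```text
{'time': 17.95, 'q': [-16.8424, 0.4262, 10.1948, 99.7574, 0.006, -81.9561], 'ee_pos': [0.4866, -0.1473, 0.2505], 'tcp_rot': [-179.9898, 0.0075, -114.8863], 'wrist_force': [0.4318, -0.9113, -1.2161], 'torque': [-0.0029, -0.0909, 0.0189], 'opening': 0.0252}
from [ 0.4866 -0.1473  0.2505] yaw -114.89 -> xyz [-5.623, 0.929, 0.012] dz 0.002
```

Emit:
step_arm(dr=[[0,0,0],[0,0,0],[0,0,0],[0,0,0],[0,0,0],[0,0,0],[0,0,0],[0,0,0]], xyz=[[-0.9,0.15,0],[-1.8,0.3,0],[-2.7,0.45,0],[-3.6,0.6,0],[-4.5,0.74,0],[-5.2,0.86,0],[-5.62,0.929,0],[-5.62,0.929,0]], gripper=[0.1,0.1,0.1,0.1,0.1,0.1,0.1,0.1])

```text
time: 18.75
ee_pos: [0.548, 0.0719, 0.25]
tcp_rot: [180.0, -0.0, -114.9]
wrist_force: [-0.6, -0.8, -1.9]
opening: 0.0252
```

Run:
```python
from h import *
ob();plan([.5475,.0724,.195],-115)
t=shot("top","t14.png");s=shot("side","s14.png")
crop(t,"tc14.png",190,140,60,60,10);crop(s,"sc14.png",240,110,70,80,8)
o=np.array(bot.get_obs()["ee_pos"]);X=o+[0,0,-.052]
print("tip pred side",((proj(s,X)-[240,110]+.5)*8),"mouth",((proj(s,[.5475,.0724,.14])-[240,110]+.5)*8), "top tip",((proj(t,X)-[190,140]+.5)*10))
```

```text
{'time': 18.75, 'q': [7.4702, 6.6201, 16.6441, 100.066, 0.0106, -57.6464], 'ee_pos': [0.548, 0.0719, 0.25], 'tcp_rot': [179.9588, -0.0135, -114.8833], 'wrist_force': [-0.647, -0.7652, -1.8616], 'torque': [-0.0462, 0.0139, -0.0124], 'opening': 0.0252}
from [0.548  0.0719 0.25  ] yaw -114.88 -> xyz [-0.006, 0.016, 1.374] dz 0.002
tip pred side [274.81782594 327.26887831] mouth [272.77386799 461.04358207] top tip [252.85403584 296.64790101]
```

View pics/tc14.png

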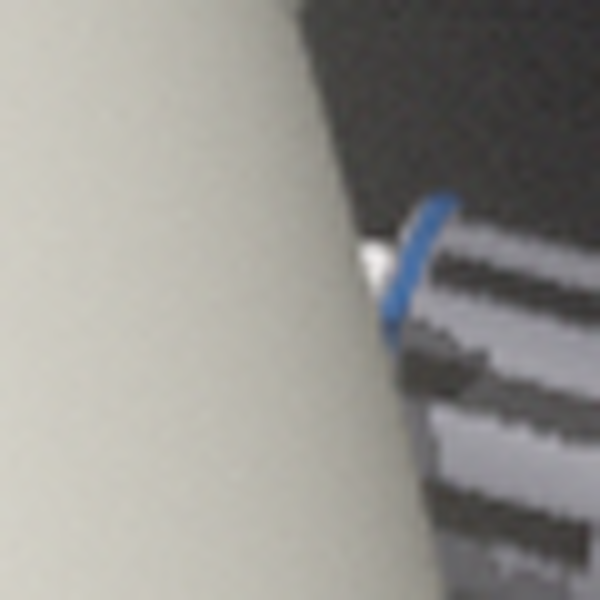

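View pics/sc14.png

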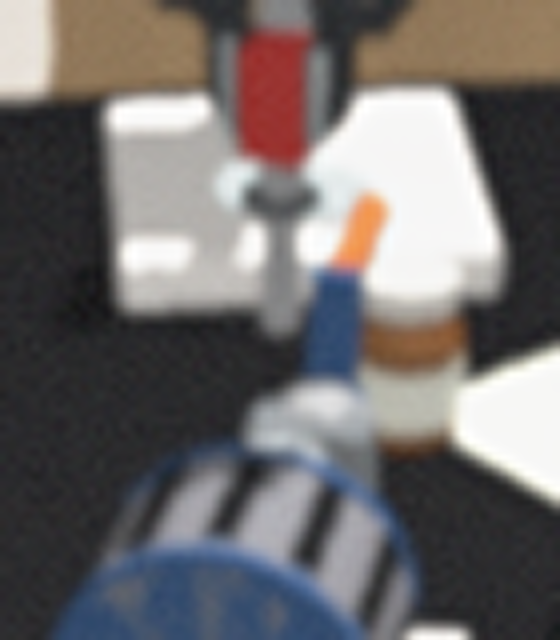

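Run:
```python
from h import *
s=bot.camera("side")
o=np.array([.5478,.0722,.25])
for d in(-.052,-.045,-.03,0,.02,.038,.055): print(d,((proj(s,o+[0,0,d])-[240,110]+.5)*8).round(1))
im=s["image"]
g=cv2.cvtColor(im,cv2.COLOR_RGB2HSV)
for r in range(112,134,2):
  row=g[r,255:290]; c=[255+i for i in range(35) if row[i,1]>120 and (row[i,0]<8 or row[i,0]>172)]
  if c: print(r,(r-110+.5)*8,np.mean(c),(np.mean(c)-240+.5)*8)
```

```text
-0.052 [274.8 325.5]
-0.045 [274.9 308.6]
-0.03 [275.3 272. ]
0 [275.9 197.1]
0.02 [276.4 146. ]
0.038 [276.8  99.1]
0.055 [277.2  54. ]
114 36.0 273.6666666666667 273.3333333333335
116 52.0 273.5 272.0
118 68.0 273.5 272.0
120 84.0 273.5 272.0
122 100.0 273.5 272.0
124 116.0 273.5 272.0
126 132.0 273.5 272.0
128 148.0 274.0 276.0
130 164.0 275.0 284.0
```

Emit:
step_arm(dr=[[0,0,0],[0,0,0],[0,0,0],[0,0,0],[0,0,0],[0,0,0],[0,0,0],[0,0,0]], xyz=[[0,0.028,0.4],[0,0.028,0.8],[0,0.028,1.1],[0,0.028,1.3],[0,0.028,1.38],[0,0.028,1.43],[0,0.028,1.48],[0,0.028,1.52]], gripper=[0.1,0.1,0.1,0.1,0.1,0.1,0.1,0.1])

```text
time: 19.7
ee_pos: [0.547, 0.0709, 0.1901]
tcp_rot: [-180.0, 0.0, -115.0]
wrist_force: [0.8, 0.5, -1.1]
opening: 0.0253
```

Run:
```python
from h import *
ob()
s=shot("side","s15.png");crop(s,"sc15.png",240,110,70,80,8)
```

```text
{'time': 19.7, 'q': [7.3793, 4.7986, 7.9618, 93.1155, 0.005, -57.6089], 'ee_pos': [0.547, 0.0709, 0.1901], 'tcp_rot': [-179.9624, 0.0298, -115.0118], 'wrist_force': [0.7727, 0.4815, -1.0655], 'torque': [0.0621, -0.0114, -0.0129], 'opening': 0.0253}
```

View pics/sc15.png

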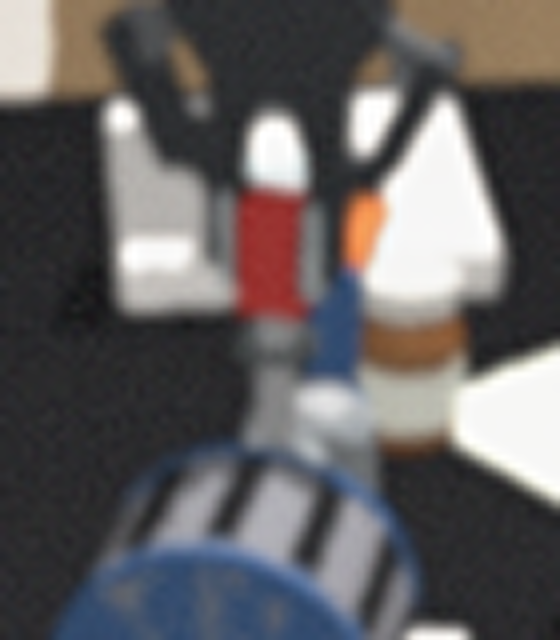

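Emit:
step_arm(dr=[[0,0,0],[0,0,0],[0,0,0],[0,0,0],[0,0,0],[0,0,0],[0,0,0],[0,0,0]], xyz=[[-0.034,0.016,0],[-0.034,0.016,0.02],[-0.034,0.016,0.04],[-0.034,0.016,0.06],[-0.034,0.016,0.08],[-0.034,0.016,0.1],[-0.034,0.016,0.1],[-0.034,0.016,0.1]], gripper=[0.1,0.1,0.1,0.1,0.1,0.1,0.1,0.1])

```text
time: 20.55
ee_pos: [0.5467, 0.0724, 0.1856]
tcp_rot: [180.0, 0.0, -115.0]
wrist_force: [0.7, 2.0, -3.1]
opening: 0.0254
```

Run:
```python
from h import *
ob()
```

```text
{'time': 20.55, 'q': [7.5368, 4.7737, 7.44, 92.6669, 0.0114, -57.4507], 'ee_pos': [0.5467, 0.0724, 0.1856], 'tcp_rot': [179.9934, 0.0092, -115.0125], 'wrist_force': [0.7481, 1.9843, -3.1177], 'torque': [0.3933, -0.1179, 0.0211], 'opening': 0.0254}
```

Emit:
step_arm(dr=[[0,0,0],[0,0,0],[0,0,0],[0,0,0],[0,0,0],[0,0,0],[0,0,0],[0,0,0]], xyz=[[-0.012,0.005,0.02],[-0.012,0.005,0.04],[-0.012,0.005,0.06],[-0.012,0.005,0.08],[-0.012,0.005,0.1],[-0.012,0.005,0.1],[-0.012,0.005,0.1],[-0.012,0.005,0.1]], gripper=[0.1,0.1,0.1,0.1,0.1,0.1,0.1,0.1])

```text
time: 21.35
ee_pos: [0.5468, 0.0728, 0.1817]
tcp_rot: [-180.0, -0.0, -115.0]
wrist_force: [-0.9, 0.1, -0.4]
opening: 0.0256
```

Run:
```python
from h import *
ob()
```

```text
{'time': 21.35, 'q': [7.5851, 4.7208, 6.9506, 92.2288, -0.0038, -57.3986], 'ee_pos': [0.5468, 0.0728, 0.1817], 'tcp_rot': [-179.997, -0.0027, -115.0163], 'wrist_force': [-0.906, 0.1091, -0.3515], 'torque': [-0.0057, 0.0122, -0.0542], 'opening': 0.0256}
```

Emit:
step_arm(dr=[[0,0,0],[0,0,0],[0,0,0],[0,0,0],[0,0,0],[0,0,0],[0,0,0],[0,0,0]], xyz=[[0,0,0.03],[0,0,0.06],[0,0,0.09],[0,0,0.12],[0,0,0.14],[0,0,0.14],[0,0,0.14],[0,0,0.14]], gripper=[0.1,0.1,0.1,0.1,0.1,0.1,0.1,0.1])

```text
time: 22.15
ee_pos: [0.5467, 0.0728, 0.1761]
tcp_rot: [-180.0, 0.0, -115.0]
wrist_force: [0.4, 0.8, -1.4]
opening: 0.0254
```

Run:
```python
from h import *
ob()
s=shot("side","s16.png");crop(s,"sc16.png",240,110,70,80,8)
```

```text
{'time': 22.15, 'q': [7.5872, 4.64, 6.2456, 91.6051, 0.0003, -57.3995], 'ee_pos': [0.5467, 0.0728, 0.1761], 'tcp_rot': [-179.9998, 0.0005, -115.0133], 'wrist_force': [0.3613, 0.753, -1.4405], 'torque': [0.0459, 0.0435, -0.0264], 'opening': 0.0254}
```

View pics/sc16.png

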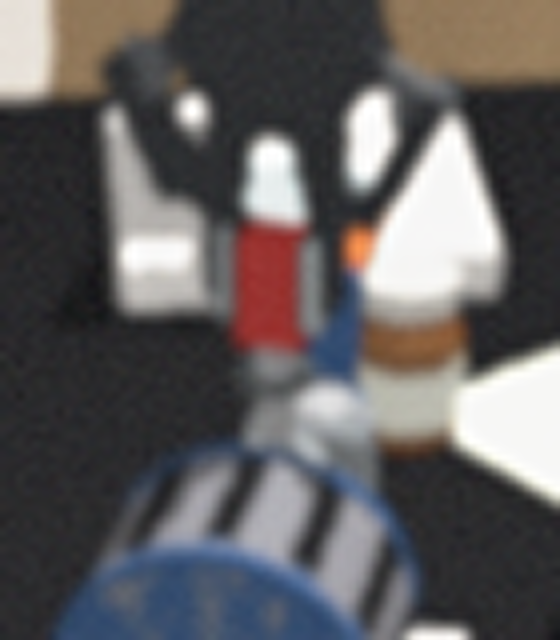

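Emit:
step_arm(dr=[[0,0,0.08],[0,0,0.16],[0,0,0.24],[0,0,0.32],[0,0,0.4],[0,0,0.48],[0,0,0.56],[0,0,0.6]], xyz=[[0,0,0],[0,0,0],[0,0,0],[0,0,0],[0,0,0],[0,0,0],[0,0,0],[0,0,0]], gripper=[0.1,0.1,0.1,0.1,0.1,0.1,0.1,0.1])

```text
time: 23.0
ee_pos: [0.5471, 0.073, 0.1762]
tcp_rot: [-180.0, 0.0, -149.6]
wrist_force: [1.3, 0.2, -1.7]
opening: 0.0256
```

Run:
```python
from h import *
ob()
s=shot("side","s17.png");crop(s,"sc17.png",240,110,70,80,8)
```

```text
{'time': 23.0, 'q': [7.5928, 4.6418, 6.2558, 91.5709, 0.016, -22.8513], 'ee_pos': [0.5471, 0.073, 0.1762], 'tcp_rot': [-179.998, 0.046, -149.5559], 'wrist_force': [1.2979, 0.1657, -1.7314], 'torque': [0.1858, -0.4009, 0.063], 'opening': 0.0256}
```

View pics/sc17.png

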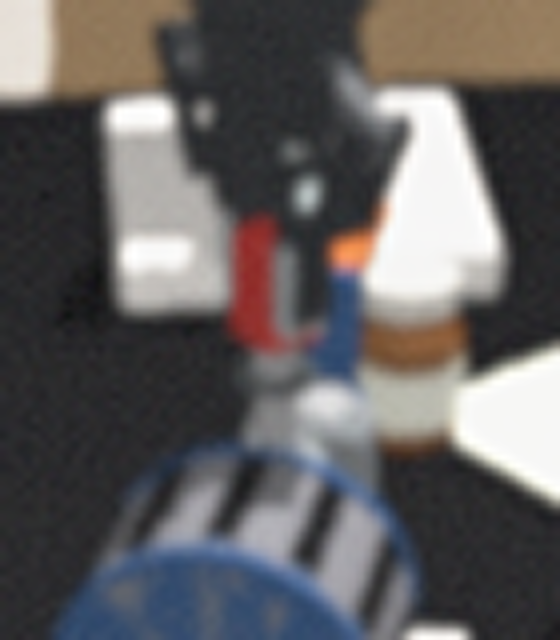

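Emit:
step_arm(dr=[[0,0,0.09],[0,0,0.18],[0,0,0.27],[0,0,0.36],[0,0,0.45],[0,0,0.54],[0,0,0.63],[0,0,0.7]], xyz=[[0,0,0],[0,0,0],[0,0,0],[0,0,0],[0,0,0],[0,0,0],[0,0,0],[0,0,0]], gripper=[0.1,0.1,0.1,0.1,0.1,0.1,0.1,0.1])

```text
time: 23.85
ee_pos: [0.5473, 0.073, 0.1762]
tcp_rot: [180.0, 0.1, 170.4]
wrist_force: [2.2, 0.6, -2.1]
opening: 0.0252
```

Emit:
step_arm(dr=[[0,0,0.05],[0,0,0.1],[0,0,0.15],[0,0,0.2],[0,0,0.25],[0,0,0.3],[0,0,0.33],[0,0,0.35]], xyz=[[0,0,0],[0,0,0],[0,0,0],[0,0,0],[0,0,0],[0,0,0],[0,0,0],[0,0,0]], gripper=[0.1,0.1,0.1,0.1,0.1,0.1,0.1,0.1])

```text
time: 24.65
ee_pos: [0.5474, 0.0729, 0.1762]
tcp_rot: [180.0, 0.1, 150.4]
wrist_force: [4.4, -0.3, -1.8]
opening: 0.0253
```

Run:
```python
from h import *
ob()
s=shot("side","s18.png");crop(s,"sc18.png",240,110,70,80,8)
```

```text
{'time': 24.65, 'q': [7.5851, 4.6452, 6.2595, 91.5398, -0.0024, 37.1527], 'ee_pos': [0.5474, 0.0729, 0.1762], 'tcp_rot': [179.9569, 0.0608, 150.4324], 'wrist_force': [4.4049, -0.297, -1.7935], 'torque': [0.105, -1.0836, 0.095], 'opening': 0.0253}
```

View pics/sc18.png

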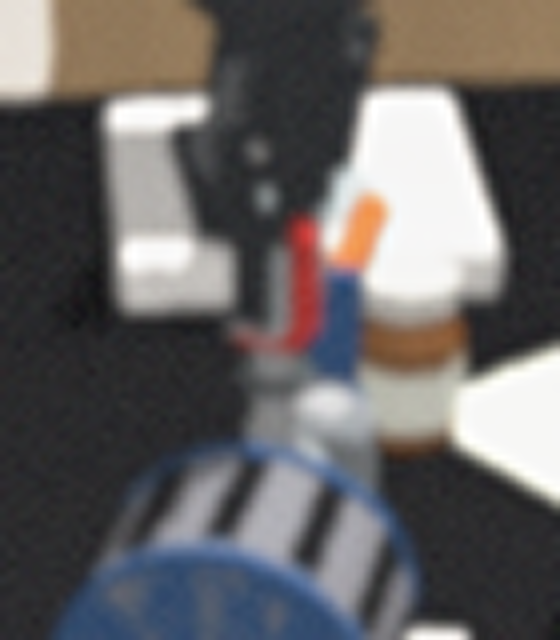

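Emit:
step_arm(dr=[[0,0,0.02],[0,0,0.04],[0,0,0.06],[0,0,0.08],[0,0,0.1],[0,0,0.12],[0,0,0.14],[0,0,0.14]], xyz=[[-0.017,0.01,0],[-0.017,0.01,0],[-0.017,0.01,0],[-0.017,0.01,0],[-0.017,0.01,0],[-0.017,0.01,0],[-0.017,0.01,0],[-0.017,0.01,0]], gripper=[0.1,0.1,0.1,0.1,0.1,0.1,0.1,0.1])

```text
time: 25.5
ee_pos: [0.5476, 0.0728, 0.1761]
tcp_rot: [180.0, 0.0, 142.4]
wrist_force: [2.7, -0.7, -0.3]
opening: 0.0251
```

Run:
```python
from h import *
ob()
```

```text
{'time': 25.5, 'q': [7.5765, 4.7464, 6.3595, 91.6074, -0.0018, 45.2068], 'ee_pos': [0.5476, 0.0728, 0.1761], 'tcp_rot': [179.9972, 0.0053, 142.3698], 'wrist_force': [2.6869, -0.6654, -0.263], 'torque': [-0.004, -0.6842, 0.0686], 'opening': 0.0251}
```

Emit:
step_arm(dr=[[0,0,0.02],[0,0,0.04],[0,0,0.06],[0,0,0.08],[0,0,0.1],[0,0,0.1],[0,0,0.1],[0,0,0.1]], xyz=[[-0.01,0.007,0],[-0.01,0.007,0],[-0.01,0.007,0],[-0.01,0.007,0],[-0.01,0.007,0],[-0.01,0.007,0],[-0.01,0.007,0],[-0.01,0.007,0]], gripper=[0.1,0.1,0.1,0.1,0.1,0.1,0.1,0.1])

```text
time: 26.3
ee_pos: [0.5479, 0.0727, 0.1761]
tcp_rot: [-180.0, -0.0, 136.7]
wrist_force: [-2.3, 0.1, 2.1]
opening: 0.0252
```

Run:
```python
from h import *
ob()
```

```text
{'time': 26.3, 'q': [7.566, 4.8103, 6.423, 91.6276, -0.0044, 50.8621], 'ee_pos': [0.5479, 0.0727, 0.1761], 'tcp_rot': [-179.9857, -0.0059, 136.704], 'wrist_force': [-2.3131, 0.1364, 2.1207], 'torque': [-0.24, 0.3731, 0.1457], 'opening': 0.0252}
```

Emit:
step_arm(dr=[[0,0,0.01],[0,0,0.02],[0,0,0.03],[0,0,0.04],[0,0,0.05],[0,0,0.05],[0,0,0.05],[0,0,0.05]], xyz=[[0.008,-0.005,0],[0.008,-0.005,0],[0.008,-0.005,0],[0.008,-0.005,0],[0.008,-0.005,0],[0.008,-0.005,0],[0.008,-0.005,0],[0.008,-0.005,0]], gripper=[0.1,0.1,0.1,0.1,0.1,0.1,0.1,0.1])

```text
time: 27.1
ee_pos: [0.5477, 0.0728, 0.1761]
tcp_rot: [180.0, 0.0, 133.8]
wrist_force: [0.9, -2.1, -0.4]
opening: 0.0253
```

Run:
```python
from h import *
ob()
```

```text
{'time': 27.1, 'q': [7.5799, 4.7663, 6.3754, 91.6021, -0.0071, 53.7455], 'ee_pos': [0.5477, 0.0728, 0.1761], 'tcp_rot': [179.9985, 0.0099, 133.8344], 'wrist_force': [0.9292, -2.1368, -0.4097], 'torque': [-0.5905, -0.3202, 0.1734], 'opening': 0.0253}
```

Emit:
step_arm(dr=[[0,0,0.01],[0,0,0.02],[0,0,0.03],[0,0,0.04],[0,0,0.05],[0,0,0.05],[0,0,0.05],[0,0,0.05]], xyz=[[0,-0.01,0],[0,-0.01,0],[0,-0.01,0],[0,-0.01,0],[0,-0.01,0],[0,-0.01,0],[0,-0.01,0],[0,-0.01,0]], gripper=[0.1,0.1,0.1,0.1,0.1,0.1,0.1,0.1])

```text
time: 27.9
ee_pos: [0.5475, 0.0727, 0.1761]
tcp_rot: [180.0, 0.0, 131.0]
wrist_force: [3.7, -0.4, -1.5]
opening: 0.025
```

Run:
```python
from h import *
ob()
s=shot("side","s19.png");crop(s,"sc19.png",230,90,70,80,7)
```

```text
{'time': 27.9, 'q': [7.5592, 4.7244, 6.3316, 91.5861, 0.007, 56.5849], 'ee_pos': [0.5475, 0.0727, 0.1761], 'tcp_rot': [179.9785, 0.0057, 130.9743], 'wrist_force': [3.7088, -0.3951, -1.4899], 'torque': [0.0619, -1.3145, 0.2219], 'opening': 0.025}
```

View pics/sc19.png

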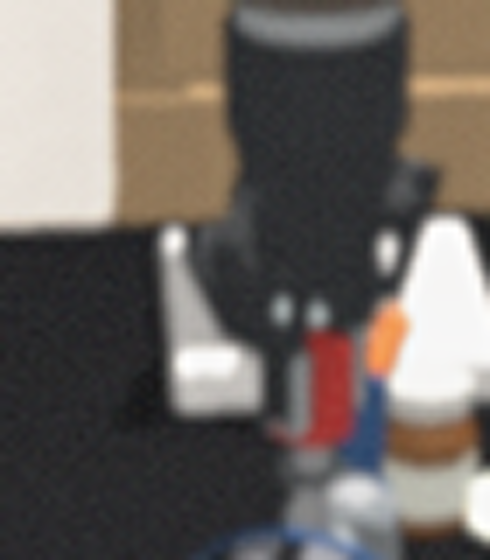

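Emit:
step_arm(dr=[[0,0,-0.03],[0,0,-0.07],[0,0,-0.07],[0,0,-0.07],[0,0,-0.07],[0,0,-0.07],[0,0,-0.07],[0,0,-0.07]], xyz=[[-0.01,0,0],[-0.015,0,0],[-0.015,0,-0.15],[-0.015,0,-0.35],[-0.015,0,-0.6],[-0.015,0,-1.0],[-0.015,0,-1.5],[-0.015,0,-2.0]], gripper=[0.1,0.1,0.1,0.1,0.1,0.1,0.1,0.1])

```text
time: 28.75
ee_pos: [0.5469, 0.072, 0.2574]
tcp_rot: [-179.9, -0.0, 135.0]
wrist_force: [0.6, -0.3, -1.9]
opening: 0.0254
```

Run:
```python
from h import *
ob()
plan([.4277,-.3615,.25],131)
s=shot("side","s20.png");crop(s,"sc20.png",230,90,70,80,7)
```

```text
{'time': 28.75, 'q': [7.5012, 6.7625, 17.6454, 100.9522, -0.002, 52.5492], 'ee_pos': [0.5469, 0.072, 0.2574], 'tcp_rot': [-179.9438, -0.0406, 134.952], 'wrist_force': [0.642, -0.2624, -1.8894], 'torque': [0.0557, -0.04, -0.0216], 'opening': 0.0254}
from [0.5469 0.072  0.2574] yaw 134.95 -> xyz [-5.565, -9.765, 0.184] dz 0.069
```

View pics/sc20.png

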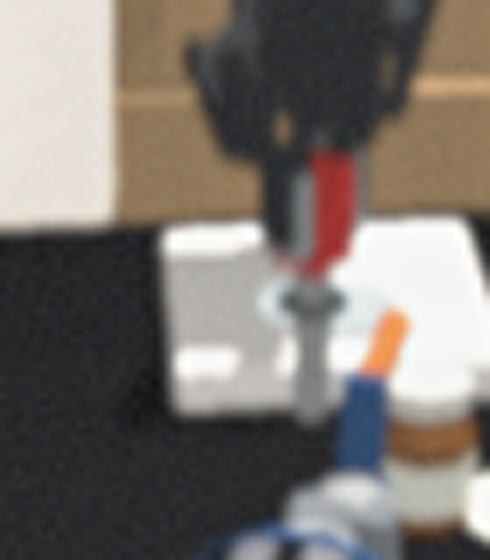

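Emit:
step_arm(dr=[[0,0,-0.1],[0,0,-0.24],[0,0,-0.38],[0,0,-0.52],[0,0,-0.66],[0,0,-0.8],[0,0,-0.94],[0,0,-1.08]], xyz=[[-0.4,-0.8,0],[-0.9,-1.65,0],[-1.4,-2.5,0],[-1.9,-3.4,0],[-2.4,-4.3,0],[-2.9,-5.2,0],[-3.4,-6.1,0],[-3.9,-7.0,0]], gripper=[0.1,0.1,0.1,0.1,0.1,0.1,0.1,0.1])

```text
time: 29.6
ee_pos: [0.4588, -0.237, 0.2562]
tcp_rot: [180.0, -0.0, -162.9]
wrist_force: [1.6, -0.1, -2.0]
opening: 0.0252
```

Run:
```python
from h import *
ob()
plan([.4276,-.3615,.15],-130.3)
t=shot("top","t21.png");crop(t,"mt21.png",200,160,34,30,20);crop(t,"arm21.png",130,140,70,50,11)
```

```text
{'time': 29.6, 'q': [-27.3192, 1.7686, 12.2076, 100.4714, 0.003, -44.4215], 'ee_pos': [0.4588, -0.237, 0.2562], 'tcp_rot': [179.9751, -0.0211, -162.8977], 'wrist_force': [1.5703, -0.1069, -2.0065], 'torque': [0.0031, -0.0867, -0.0272], 'opening': 0.0252}
from [ 0.4588 -0.237   0.2562] yaw -162.9 -> xyz [1.661, -2.746, 2.655] dz -0.569
```

View pics/mt21.png

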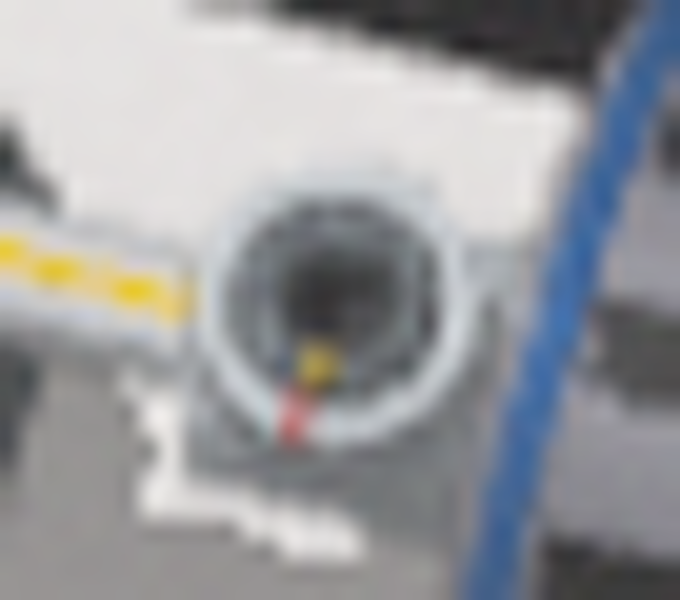

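View pics/arm21.png

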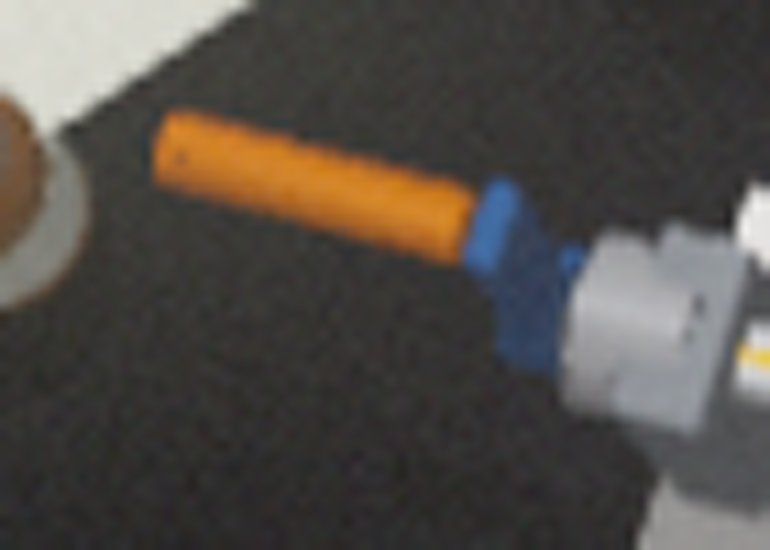

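Emit:
step_arm(dr=[[0,0,-0.14],[0,0,-0.28],[0,0,-0.42],[0,0,-0.569],[0,0,-0.569],[0,0,-0.569],[0,0,-0.569],[0,0,-0.569]], xyz=[[0.5,-0.8,0],[1.0,-1.6,0],[1.45,-2.4,0],[1.661,-2.746,0.5],[1.661,-2.746,1.2],[1.661,-2.746,1.9],[1.661,-2.746,2.4],[1.661,-2.746,2.6]], gripper=[0.1,0.1,0.1,0.1,0.1,0.1,0.1,0.1])

```text
time: 30.45
ee_pos: [0.427, -0.3592, 0.1498]
tcp_rot: [179.8, -0.0, -130.6]
wrist_force: [1.0, -0.5, -1.6]
opening: 0.0254
```

Run:
```python
from h import *
ob()
plan([.4276,-.3615,.125],-130.3)
s=shot("side","s22.png");crop(s,"sc22.png",195,175,90,110,5.4)
t=shot("top","t22.png");crop(t,"tc22.png",340,180,80,70,8)
```

```text
{'time': 30.45, 'q': [-40.0715, 5.5038, 4.261, 88.976, -0.0009, -89.4228], 'ee_pos': [0.427, -0.3592, 0.1498], 'tcp_rot': [179.7812, -0.0031, -130.6487], 'wrist_force': [1.0302, -0.4716, -1.5799], 'torque': [0.0008, -0.0155, 0.0075], 'opening': 0.0254}
from [ 0.427  -0.3592  0.1498] yaw -130.65 -> xyz [0.034, -0.048, 0.62] dz -0.006
```

View pics/sc22.png

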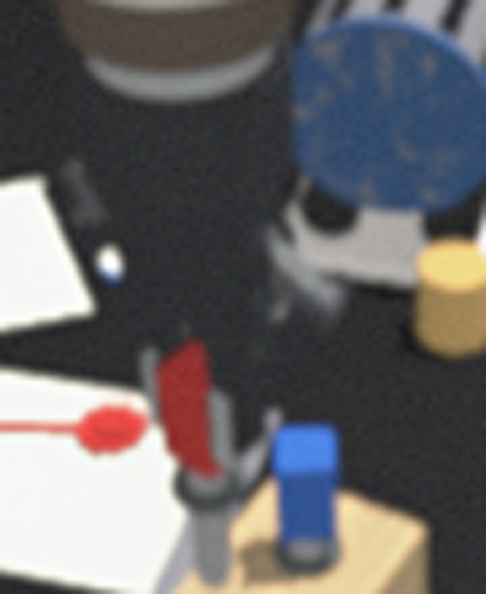

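View pics/tc22.png

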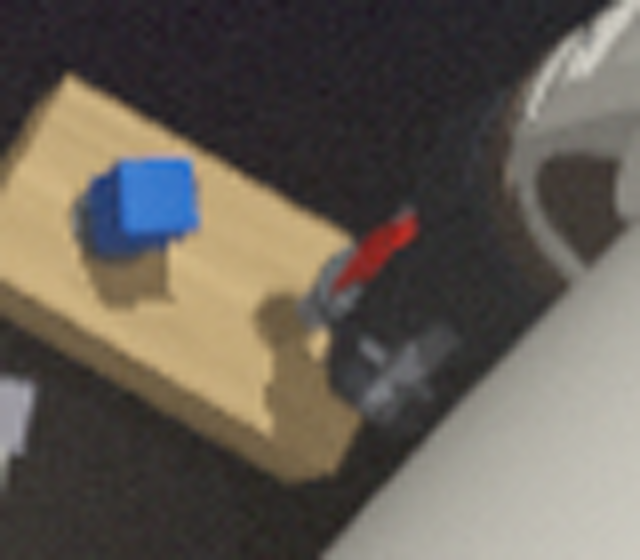

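Emit:
step_arm(dr=[[0,0,-0.006],[0,0,-0.006],[0,0,-0.006],[0,0,-0.006],[0,0,-0.006],[0,0,-0.006],[0,0,-0.006],[0,0,-0.006]], xyz=[[0.034,-0.048,0.2],[0.034,-0.048,0.4],[0.034,-0.048,0.6],[0.034,-0.048,0.8],[0.034,-0.048,0.9],[0.034,-0.048,0.9],[0.034,-0.048,0.9],[0.034,-0.048,0.9]], gripper=[0.1,0.1,0.1,0.1,0.1,0.1,0.1,0.1])

```text
time: 31.35
ee_pos: [0.4289, -0.3625, 0.1165]
tcp_rot: [-180.0, -0.0, -130.3]
wrist_force: [0.8, 0.5, -0.7]
opening: 0.0253
```

Run:
```python
from h import *
ob()
plan([.4276,-.3615,.095],-130.3)
```

```text
{'time': 31.35, 'q': [-40.2053, 5.6431, 0.7452, 85.0662, -0.0002, -89.9361], 'ee_pos': [0.4289, -0.3625, 0.1165], 'tcp_rot': [-179.9641, -0.0002, -130.2692], 'wrist_force': [0.7786, 0.5432, -0.7431], 'torque': [-0.0078, -0.0513, 0.024], 'opening': 0.0253}
from [ 0.4289 -0.3625  0.1165] yaw -130.27 -> xyz [0.002, 0.041, 0.538] dz 0.001
```

Emit:
step_arm(dr=[[0,0,0],[0,0,0],[0,0,0],[0,0,0],[0,0,0],[0,0,0],[0,0,0],[0,0,0]], xyz=[[0.002,0.041,0],[0.002,0.041,0],[0.002,0.041,0.1],[0.002,0.041,0.2],[0.002,0.041,0.3],[0.002,0.041,0.4],[0.002,0.041,0.5],[0.002,0.041,0.54]], gripper=[0.1,0.1,0.1,0.1,0.1,0.1,0.1,0.1])

```text
time: 32.15
ee_pos: [0.4273, -0.3612, 0.0938]
tcp_rot: [180.0, -0.0, -130.3]
wrist_force: [-0.2, -0.2, -1.5]
opening: 0.0251
```

Run:
```python
from h import *
ob()
plan([.4276,-.3615,.057],-130.3)
s=shot("side","s23.png");crop(s,"sc23.png",195,195,90,100,6)
```

```text
{'time': 32.15, 'q': [-40.2131, 5.5617, -1.8455, 82.633, -0.0005, -89.9439], 'ee_pos': [0.4273, -0.3612, 0.0938], 'tcp_rot': [179.9597, -0.0005, -130.2693], 'wrist_force': [-0.2048, -0.1513, -1.512], 'torque': [0.0357, 0.0216, -0.0491], 'opening': 0.0251}
from [ 0.4273 -0.3612  0.0938] yaw -130.27 -> xyz [-0.0, -0.01, 0.921] dz 0.001
```

View pics/sc23.png

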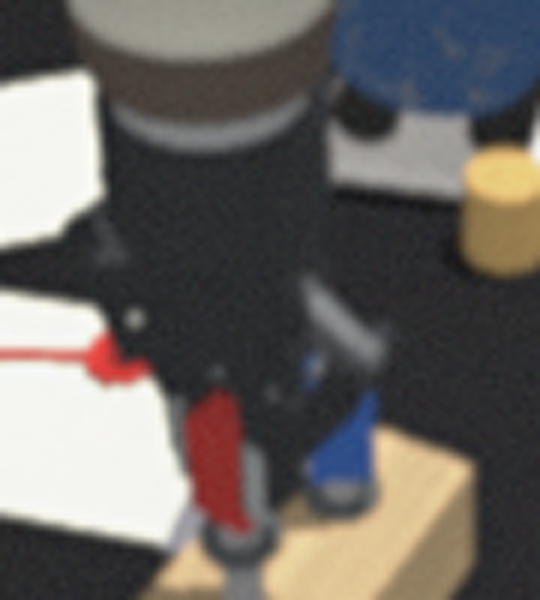

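Tip is in the hole (no force). Going down to seat.

Emit:
step_arm(dr=[[0,0,0],[0,0,0],[0,0,0],[0,0,0],[0,0,0],[0,0,0],[0,0,0],[0,0,0]], xyz=[[0,-0.01,0.15],[0,-0.01,0.3],[0,-0.01,0.45],[0,-0.01,0.6],[0,-0.01,0.75],[0,-0.01,0.85],[0,-0.01,0.92],[0,-0.01,0.95]], gripper=[0.1,0.1,0.1,0.1,0.1,0.1,0.1,0.1])

```text
time: 33.0
ee_pos: [0.4278, -0.3616, 0.0573]
tcp_rot: [-180.0, 0.0, -130.3]
wrist_force: [-3.9, 3.2, 13.1]
opening: 0.0255
```

Run:
```python
from h import *
ob()
s=shot("side","s24.png");crop(s,"sc24.png",195,195,90,100,6)
```

```text
{'time': 33.0, 'q': [-40.214, 6.0407, -5.3708, 78.5578, 0.0024, -89.9445], 'ee_pos': [0.4278, -0.3616, 0.0573], 'tcp_rot': [-179.9693, 0.0025, -130.2695], 'wrist_force': [-3.9261, 3.1966, 13.1313], 'torque': [0.8681, 0.9994, -0.0343], 'opening': 0.0255}
```

View pics/sc24.png

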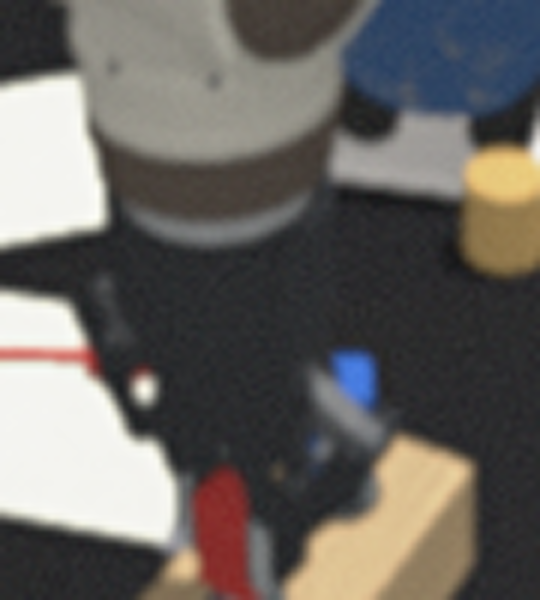

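Emit:
step_arm(dr=[[0,0,0],[0,0,0],[0,0,0],[0,0,0],[0,0,0],[0,0,0],[0,0,0],[0,0,0]], xyz=[[0,0,0],[0,0,0],[0,0,0],[0,0,0],[0,0,-0.3],[0,0,-0.8],[0,0,-1.5],[0,0,-2.3]], gripper=[0.55,0.55,0.55,0.55,0.55,0.55,0.55,0.55])

```text
time: 33.85
ee_pos: [0.4275, -0.3614, 0.1498]
tcp_rot: [180.0, -0.0, -130.3]
wrist_force: [0.4, 0.2, 0.8]
opening: 0.0465
```

Emit:
step_arm(dr=[[0,0,0],[0,0,0],[0,0,0],[0,0,0],[0,0,0],[0,0,0],[0,0,0],[0,0,0]], xyz=[[0,0,-0.8],[0.8,0,-1.6],[1.6,0,-2.0],[2.4,0,-2.0],[3.2,0,-2.0],[3.6,0,-2.0],[3.6,0,-2.0],[3.6,0,-2.0]], gripper=[0.55,0.55,0.55,0.55,0.55,0.55,0.55,0.55])

```text
time: 34.65
ee_pos: [0.3349, -0.4712, 0.2287]
tcp_rot: [-180.0, 0.0, -130.3]
wrist_force: [0.3, -0.7, -0.5]
opening: 0.0468
```

Run:
```python
from h import *
np.set_printoptions(precision=4,suppress=True)
ob()
s=shot("side","s25.png");crop(s,"sc25.png",200,240,90,95,6)
t=shot("top","t25.png");crop(t,"tc25.png",320,180,90,70,8)
```

```text
{'time': 34.65, 'q': [-54.6118, 9.499, 17.4587, 97.9643, 0.0207, -104.3129], 'ee_pos': [0.3349, -0.4712, 0.2287], 'tcp_rot': [-179.9993, 0.0212, -130.2988], 'wrist_force': [0.2981, -0.6786, -0.5485], 'torque': [0.026, 0.0039, 0.0325], 'opening': 0.0468}
```

View pics/sc25.png

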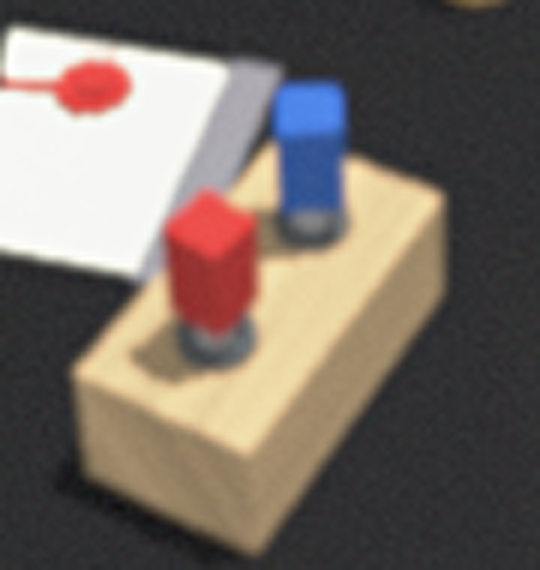

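View pics/tc25.png

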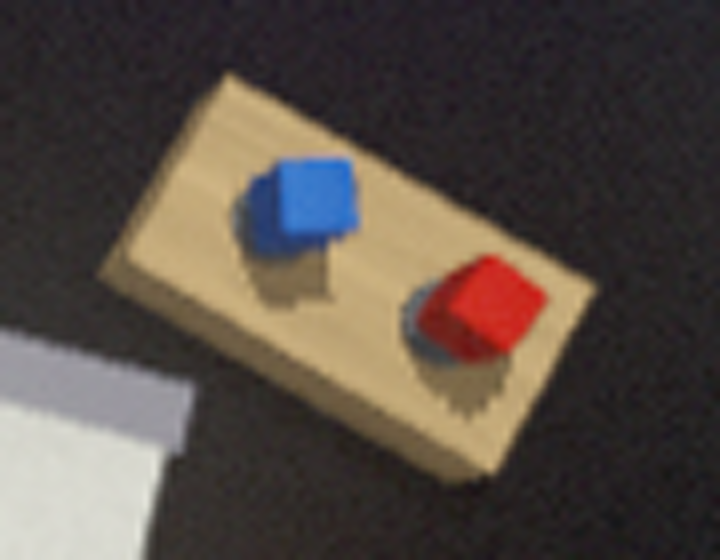

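View pics/t25.png

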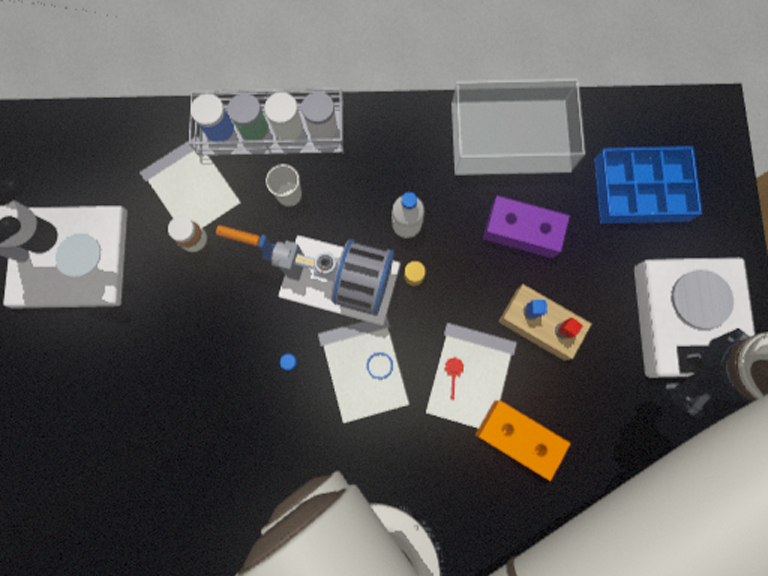

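```bash
python3 -c "
from workcell import bot
print(bot.job_done())"
```

```text
the job is handed in; nothing more can be done
None
```

The job is handed in at about 35 s of robot time. `job_done` reports no verdict, so the results below are my own last checks.

- **Crank:** I gripped the orange handle and swung it up. After release, the handle in both cameras puts the shaft at about -0.04 rad (limit ±0.15). It looked the same after the screw was tightened.
- **Setscrew:** The red key went about 16 mm into the socket, and I turned it 114° clockwise. The torque then rose from about 0.07 to 0.22 Nm over the last three small turns, which I took as the stop. In the top picture the yellow dot lies at the red line, within about 4°.
- **Red key:** It is back in its hole, pushed down until the wrist force reached about 13 N. In both pictures it looks as it did at the start: upright, with the flange on the wood.
- **Everything else:** The blue key is unchanged in the close-up. The jar, beaker, bottle, cap, band, flower and weight look to be where they were, by eye only in the last top picture.

**Discrepancies:**
- The real fingertips sat roughly 20–25 mm above the reported TCP. Because of this the first handle grasp closed above the handle and pressed on it with about 4 N. I then gripped lower, which worked, and used the same correction for the key.
- The measured position was sometimes 1–2 mm off the commanded one, and I corrected that before each insertion.

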